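# Stand the fallen base plate back up in the plate rack

### The job

One of the two plain aluminium plates has slipped down and lies slanting across the square tube in front of the plate rack. Tip it up onto its lower edge so that it leans back on the rack's rails like the other plates, and slide it along the ledge until it is closed up edge to edge with the matching aluminium plate, never lifting its lower edge off the ledge. Leave the other two plates standing where they are.

Things in the scene. Friction and masses are not known exactly. Their poses are not given: they have to be found in the camera images.
- plate: the fallen plate: bare aluminium, loose, 130 mm wide (y), 100 mm from near to foot edge (x), 8 mm thick, 0.2 to 0.4 kg, 14 mm corner holes. Origin: centre of its underside; x points down the slope to its foot edge, away from the robot; z is the normal of its upper face. Starts 31 degrees from flat; turned up a further 69 degrees about its foot edge it leans on the rails with its upper face.
- plate_near (a point): middle of the plate's raised near edge, at its underside (body x = -50 mm), at the start about 55 mm above the table and free to be lifted from below; it becomes the top edge
- plate_foot (a point): middle of the plate's lower (foot) edge, at its underside (body x = +50 mm); it starts on the ledge, 10 to 25 mm in front of the foot of the rails, and slides back against them when the plate is pushed
- rack: the plate rack, fixed, dark welded steel bar, 550 mm long along its y, 97 mm high. Origin on the table, on the line where the back meets the ledge, at mid length; x points away from the robot, y along the rack, z up. Back: two flat rails, front faces in one plane that leans 10 degrees backwards from that line; the upper rail ends 90 mm above the table.
- twin: the matching bare aluminium plate, same size and holes, loose, standing in the rack against one end cheek (left or right, it varies), its centre 204 mm from the rack's middle. Origin at the centre of the face towards the robot; x down, y along the rack, z backwards. Its top edge is 104 mm above the table.
- red_plate: a red-painted plate of the same size with four corner holes and a 50 mm bore, loose, standing in the rack against the other end cheek; axes as for the twin. Between it and the twin the rack is free for about 278 mm, so the fallen plate must slide 40 to 110 mm.
- tube: a loose length of square steel tube, 30 x 30 x 200 mm, 0.5 kg, lying on the table in front of the rack and parallel to it to within 4 degrees; the fallen plate lies across its rear upper edge, and its near edge overhangs the tube's front by about 10 mm. Origin at the centre of its underside, long axis y.
- rack_ledge (a point): middle of the front edge of the rack's ledge, on top: the ledge with its black rubber strip is 42 mm deep and 4 mm high. Upright end cheeks close the rack at y = -270 and +270 mm (inner faces) and stand 34 mm in front of the back. A leaning plate pushed at its side edge can swing out from the rails unless it is also pressed lightly towards them.
Mind the look-alikes: they are no part of the job. Several things look just like the tube: the one meant starts farthest from the robot's base.

How it is judged:
By the outcome, as a careful person would: the job done as asked, in the order asked, and still so for the second after the job is handed in, with the robot touching nothing.
It also fails if it takes over 64 s, if anything falls off the work surface, if the arm or the gripper's body presses on something with over 40 N, if the wrist force passes 120 N, or if a joint passes its speed limit or range.

### The arm

A 7-joint arm with a two-finger parallel gripper is mounted at the origin on the work surface. World frame = base frame: x ahead of the robot, y to its left, z up, the work surface at z = 0. Lengths are in m, angles in rad, forces in N, time in s.
With the tool pointing down it reaches from about 0.425 to 0.975 m from the base axis. Payload 16.7 kg.
Tool frame: the origin (TCP) lies between the finger pads; the fingertips stand 17 mm ahead of it and the grasp point (between the pads) lies 2 mm behind it; z points along the fingers, y is the direction in which the jaws open and shut (so a half turn about z gives the same grasp; the last joint's range is limited). The gripper opens to 85 mm and grips with 20 to 120 N. Pads are 22 mm wide; open, the fingers measure 114 mm over their backs; the gripper's body (76 mm by 85 mm) begins 54 mm behind the grasp point. The pads swing forward as they close: fully open they stand 13 mm farther back than shut.
Start: joints at [1.073, 0.426, 0.074, 1.606, -0.034, 1.111, -0.067], TCP at [0.23, -0.635, 0.248] pointing down, gripper open.
Joint ranges: [-2.85, 2.85], [-0.5, 2.14], [-1.23, 1.37], [0.21, 2.46], [-1.02, 4.16], [0.16, 2.05], [-2.73, 2.73]. Speed limits (rad/s): [1.89, 1.89, 2.39, 2.39, 3.01, 3.01, 3.01].

### API

Orientations are given as [roll, pitch, yaw] about the fixed x, y, z axes, in that order (R = Rz(yaw) Ry(pitch) Rx(roll)).
In Python, from plant import get_obs, viewer, r gives the robot as it stands.
- The arm moves only by the tool step_arm, never from a script. Its argument "commands" is a list of rows, each an object with "offset": the shift along the tool's x, y, z in cm, a list of three; "rot": the turn, a rotation vector about the tool's x, y, z in rad, a list of three; "claw": the opening, from 0 (shut) to 1 (fully open). In form: [{"offset": [x, y, z], "rot": [rx, ry, rz], "claw": claw}, ...]. A call has 1 to 8 rows; each row is the pose to reach, as a shift and turn from the pose commanded when the call began, along the tool's axes at that moment; what a row does not reach only later rows make up. A row lasts 1/10 s, in which the tool goes at most 50 mm and 8.59 degrees, less where a joint would pass 70% of its speed; a pose out of reach is approached as far as the arm can. A call with a gripper value outside its range is refused whole. The fingers move at their own pace and stop on an object; "squeeze" is the grip in N (left out, the last holds). Time passes only in rows, so rows that repeat a pose let the fingers close. It gives the time, the measured TCP pose, the force and the opening at its end, in the units of the state.
- get_obs(): the state, without advancing time (a new reading comes with each control period).
- viewer.camera(name): name is "scene" or "top" or "wrist"; returns (picture, depth): 384x512x3 uint8, red, green, blue; 384x512 float32, m along the optical axis (not along the pixel's ray), 0 where there is no reading.
- viewer.calibration(name): a dict with "K" (3x3 intrinsics, pixels), "k1" (the pictures are not rectified: a ray, as slopes to the right and down, at radius r is drawn at 1 + k1 r^2 times it, then the intrinsics apply), "R" (3x3) and "t" (3): a world point X has camera coordinates R X + t; the wrist camera has in their place "tool_from_camera" (4x4, takes a point from camera to tool coordinates, whose origin is the TCP and whose axes are the flange's). Camera axes: x right, y down, z forward; pixel columns grow to the right and rows downward; lengths in m; the calibration is good to about 2 mm. A picture is of the moment at which its call begins: read the wrist's pose just before it. calibration takes no time and is no camera call.
- r.sign_off(): hands the job in, once; it reports no verdict.
The state is a dict: "clock": time; "qpos": joint angles; "qd": joint speeds; "tau": joint torques, N m; "ee_pos": TCP position; "tool_rot": TCP orientation; "wrist_force": force on the tool from outside, world axes, zero at the start; "wrist_torque": the same for the moment, N m; "finger_gap": finger opening in m.
Only numpy, scipy, OpenCV 4.12 (cv2) and the standard library are available. Lean on these libraries where they do the work, as an engineer would, in place of code of your own. Each camera call takes 0.05 s, during which the arm holds its last target. There are 200 camera calls.

## Working session

There is one attempt and no reset: what is moved stays moved. The work goes in short steps, Python scripts to look and compute and a tool call to move; the robot and the scene stay as the last step left them, time stands still between calls to the robot, and variables do not carry over. Pictures are saved under pics/ and viewed, about 8 in all and at most 12, crops included, and the job is handed in when it is done.

Besides the shell and the picture viewer there is one more tool, called after "Emit:" as a command line: name --argument value ..., lists and objects as JSON in quotes. step_arm: Moves the arm, as the interface text tells. Its arguments: {"type":"object","properties":{"commands":{"type":"array","items":{"type":"object","properties":{"offset":{"type":"array","items":{"type":"number"}},"rot":{"type":"array","items":{"type":"number"}},"claw":{"type":"number"}}}},"squeeze":{"type":"number"}},"required":["commands"]}

```bash
ls; mkdir -p pics; cat > h.py <<'E'
import numpy as np, cv2
from scipy.spatial.transform import Rotation as Ro
from plant import get_obs, viewer, r
def cap(name):
    o=get_obs(); im,d=viewer.camera(name); c=viewer.calibration(name)
    if 'R' in c: R=np.array(c['R']);t=np.array(c['t']); Rw=R.T; tw=-R.T@t
    else:
        T=np.array(c['tool_from_camera']); Rt=Ro.from_euler('xyz',o['tool_rot']).as_matrix()
        Rw=Rt@T[:3,:3]; tw=Rt@T[:3,3]+np.array(o['ee_pos'])
    return dict(im=im,d=d,K=np.array(c['K']),k1=c['k1'],Rw=Rw,tw=tw)
def rays(c,uv):
    uv=np.atleast_2d(np.array(uv,float)); K=c['K']
    p=np.c_[(uv[:,0]-K[0,2])/K[0,0],(uv[:,1]-K[1,2])/K[1,1]]
    q=p.copy()
    for _ in range(10): q=p/(1+c['k1']*(q**2).sum(1,keepdims=True))
    return np.c_[q,np.ones(len(q))]
def onz(c,uv,z):
    v=rays(c,uv)@c['Rw'].T; return c['tw']+v*((z-c['tw'][2])/v[:,2])[:,None]
def bydepth(c,uv):
    uv=np.atleast_2d(uv).astype(int); d=c['d'][uv[:,1],uv[:,0]]
    return c['tw']+(rays(c,uv)*d[:,None])@c['Rw'].T
def save(c,n,scale=1.5,crop=None):
    im=c['im'] if crop is None else c['im'][crop[1]:crop[3],crop[0]:crop[2]]
    cv2.imwrite('pics/'+n,cv2.resize(im[...,::-1],None,fx=scale,fy=scale,interpolation=cv2.INTER_CUBIC))
E
python3 - <<'E'
from h import *
import pickle
o=get_obs();print(o)
for n in('top','scene'):
    c=cap(n);pickle.dump(c,open(n+'.pkl','wb'));save(c,n+'.png');print(n,c['tw'],c['Rw'])
E
```

```text
pics
{'clock': 0.0, 'qpos': array([ 1.07351691,  0.42673929,  0.07385991,  1.606638  , -0.0341061 ,
        1.11079813, -0.0670859 ]), 'qd': array([ 0.00029266, -0.00051712, -0.00086499,  0.00120502, -0.0014822 ,
       -0.0004778 ,  0.00019195]), 'tau': array([-1.77727168e-03, -9.49820566e+01,  3.76067206e+00, -4.63518941e+01,
        1.92816183e-02,  1.01685643e-02,  1.78636105e-05]), 'ee_pos': array([ 0.22987916, -0.63422206,  0.24759232]), 'tool_rot': array([-3.14027321e+00,  9.69440748e-05,  3.47750034e-01]), 'wrist_force': array([0.70679234, 0.11478118, 0.5654289 ]), 'wrist_torque': array([ 0.04344419,  0.02545241, -0.03436695]), 'finger_gap': 0.08565793066123799}
top [0.30682167 0.01979309 0.94814489] [[ 0.03515835 -0.9744362   0.22189635]
 [-0.99936955 -0.03537767  0.00298741]
 [ 0.00493913 -0.22186149 -0.97506568]]
scene [ 1.3819917  -0.07144171  0.86296577] [[ 0.14543813  0.64947414 -0.74634515]
 [ 0.98931207 -0.10344265  0.10276796]
 [-0.01045879 -0.75331464 -0.65757711]]
```

View pics/top.png

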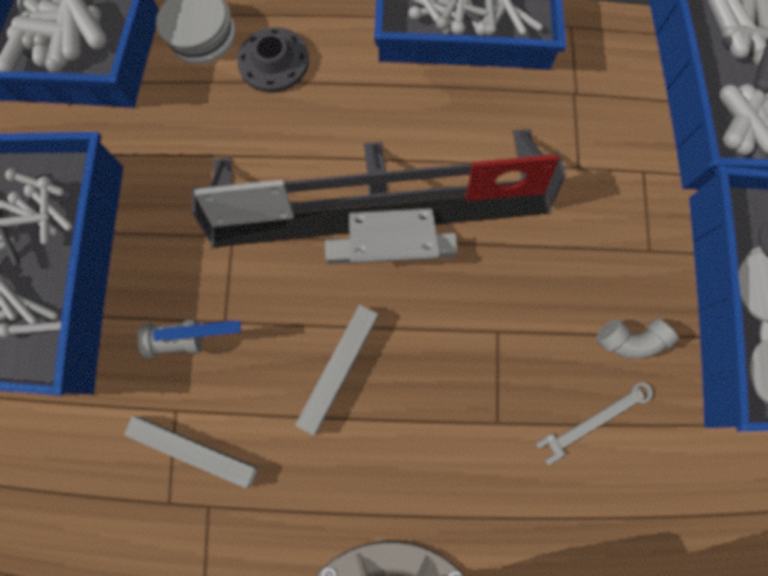

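View pics/scene.png

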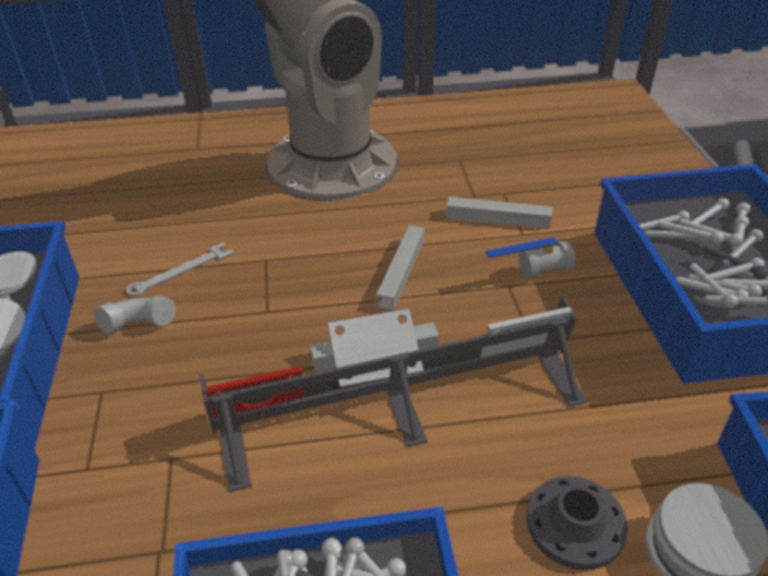

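The top picture shows the fallen plate at (395,235), lying across a tube with ends at (335,250) and (450,243). The twin is at left (245,203) and the red plate at right (512,178).

Tube look-alikes are at (337,370) and (190,452). The one under the plate is farthest from the base, so it is the one meant. The fallen plate could be mistaken for the twin, but only the fallen one lies across the tube.

```bash
python3 - <<'E'
from h import *
import pickle
np.set_printoptions(precision=4,suppress=True)
c=pickle.load(open('top.pkl','rb'))
H,W=c['d'].shape
uu,vv=np.meshgrid(np.arange(W),np.arange(H))
P=bydepth(c,np.c_[uu.ravel(),vv.ravel()]).reshape(H,W,3)
def box(n,u0,v0,u1,v1):
    p=P[int(v0/1.5):int(v1/1.5),int(u0/1.5):int(u1/1.5)].reshape(-1,3); p=p[np.isfinite(p).all(1)]
    m=np.median(p,0); q=p[np.abs(p-m).max(1)<.08]
    n_=np.linalg.svd(q-q.mean(0))[2][2]; n_*=np.sign(n_[2]); print(n,q.mean(0),'n',n_,'res',np.std((q-q.mean(0))@n_),'tilt',np.degrees(np.arccos(n_[2])),'az',np.degrees(np.arctan2(n_[1],n_[0])))
box('table',250,340,290,400)
box('plate',366,222,425,245); box('twin',215,192,275,215); 
box('tubeL',329,243,345,250); box('tubeR',443,237,454,245)
hsv=cv2.cvtColor(c['im'],cv2.COLOR_RGB2HSV)
m=((hsv[...,1]<45)&(hsv[...,2]>110)).astype(np.uint8)
mr=(((hsv[...,0]<8)|(hsv[...,0]>172))&(hsv[...,1]>130)).astype(np.uint8)
for nm,mm,win in(('plate+tube',m,(210,130,310,180)),('plateonly',m,(232,130,292,180)),('twin',m,(125,115,198,150)),('red',mr,(300,95,380,140))):
    u0,v0,u1,v1=win; s=np.zeros_like(mm); s[v0:v1,u0:u1]=mm[v0:v1,u0:u1]
    k=max(cv2.findContours(s,0,2)[0],key=cv2.contourArea)
    a=cv2.approxPolyDP(k,3,True)[:,0]; print(nm,cv2.contourArea(k)); print(np.c_[a,[P[v,u] for u,v in a]])
save(c,'crop.png',6,(205,120,320,185))
E
```

```text
table [ 0.3852  0.1942 -0.0012] n [-0.0026  0.0047  1.    ] res 0.0017887981314882436 tilt 0.31004546917931086 az 118.98413726417074
plate [0.5952 0.0102 0.0357] n [0.5093 0.0448 0.8594] res 0.0011491650007213433 tilt 30.747215754300647 az 5.022912360485754
twin [0.6261 0.2391 0.0627] n [-0.9755 -0.1344  0.1741] res 0.0009516096745745457 tilt 79.97110393586205 az -172.1537474120566
tubeL [0.5737 0.0989 0.0287] n [ 0.2411 -0.0045  0.9705] res 0.0013379426751841473 tilt 13.953500732040167 az -1.0635547447864881
tubeR [ 0.5884 -0.0707  0.0289] n [-0.0616 -0.0013  0.9981] res 0.0012532568347687549 tilt 3.5345470316041467 az -178.75146710506675
plate+tube 1965.5
[[287.     140.       0.6421  -0.0457   0.0115]
 [235.     142.       0.6341   0.0775   0.0071]
 [233.     158.       0.585    0.0783   0.0373]
 [217.     160.       0.5899   0.1184   0.0005]
 [217.     172.       0.5532   0.1139   0.0278]
 [291.     170.       0.556   -0.0526   0.0571]]
plateonly 1771.0
[[287.     140.       0.6421  -0.0457   0.0115]
 [233.     143.       0.6293   0.0817   0.0131]
 [232.     172.       0.5544   0.0796   0.0278]
 [291.     170.       0.556   -0.0526   0.0571]]
twin 226.0
[[189.     121.       0.6506   0.1762   0.0907]
 [133.     125.       0.6746   0.3322  -0.004 ]
 [130.     129.       0.6236   0.3026   0.1034]]
red 1369.0
[[372.     104.       0.7012  -0.2268   0.106 ]
 [315.     108.       0.6865  -0.0998   0.1025]
 [310.     133.       0.6657  -0.1017   0.0019]
 [361.     129.       0.682   -0.2271   0.0016]]
```

View pics/crop.png

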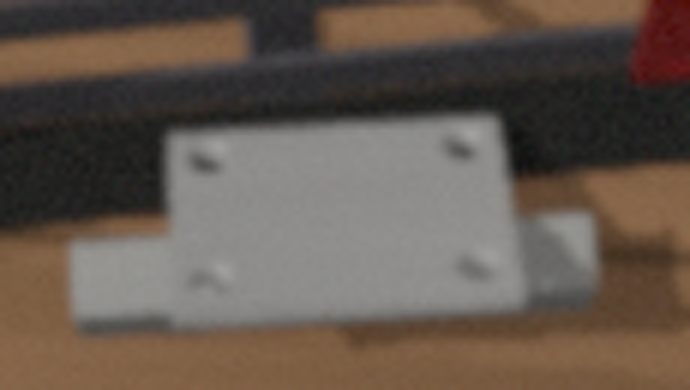

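```bash
cat >> h.py <<'E'
YAW=np.radians(7.7)
def Rgoal(a,yaw=YAW):  # a: tilt forward from straight down, deg
    return Ro.from_euler('xyz',[np.pi,0,yaw])*Ro.from_euler('y',a,degrees=True)
def cmd(p,a,yaw=YAW,cur=None):
    o=get_obs(); 
    Rc=Ro.from_euler('xyz',o['tool_rot']); pc=np.array(o['ee_pos']) 
    print('offset cm',np.round(Rc.inv().apply(np.array(p)-pc)*100,2),'rot',np.round((Rc.inv()*Rgoal(a,yaw)).as_rotvec(),3))
def tipcmd(q,a,yaw=YAW): # q: where upper corner of the fingertip should be
    R=Rgoal(a,yaw); cmd(np.array(q)-R.apply([.011,0,.017]),a,yaw)
E
python3 - <<'E'
from h import *
d=np.array([np.cos(YAW),np.sin(YAW),0]); near=np.array([.546,.012,.055])
tipcmd(near-.06*d+[0,0,.09],40)
E
```

```text
offset cm [ 43.99 -51.66   9.73] rot [-0.076  0.696  0.204]
```

Emit:
step_arm --commands '[{"offset": [22,-26,0],"rot": [0,0,0],"claw": 0.7},{"offset": [22,-26,0],"rot": [0,0,0],"claw": 0.7},{"offset": [22,-26,0],"rot": [0,0,0],"claw": 0.7},{"offset": [22,-26,0],"rot": [0,0,0],"claw": 0.7},{"offset": [22,-26,0],"rot": [0,0,0],"claw": 0.7},{"offset": [22,-26,0],"rot": [0,0,0],"claw": 0.7},{"offset": [22,-26,0],"rot": [0,0,0],"claw": 0.7},{"offset": [44,-51.7,5],"rot": [0,0,0],"claw": 0.7}]'

```text
clock: 0.9
ee_pos: [0.366, -0.2678, 0.2416]
tool_rot: [3.14, -0.001, 0.347]
wrist_force: [0.8, -1.0, 0.5]
finger_gap: 0.0598
```

```bash
python3 - <<'E'
from h import *
d=np.array([np.cos(YAW),np.sin(YAW),0]); near=np.array([.546,.012,.055])
tipcmd(near-.06*d+[0,0,.09],40)
E
```

```text
offset cm [ 18.67 -21.88   9.05] rot [-0.073  0.695  0.204]
```

Emit:
step_arm --commands '[{"offset": [18.7,-21.9,7],"rot": [-0.073,0.695,0.204],"claw": 0.7},{"offset": [18.7,-21.9,7],"rot": [-0.073,0.695,0.204],"claw": 0.7},{"offset": [18.7,-21.9,7],"rot": [-0.073,0.695,0.204],"claw": 0.7},{"offset": [18.7,-21.9,7],"rot": [-0.073,0.695,0.204],"claw": 0.7},{"offset": [18.7,-21.9,7],"rot": [-0.073,0.695,0.204],"claw": 0.7},{"offset": [18.7,-21.9,7],"rot": [-0.073,0.695,0.204],"claw": 0.7},{"offset": [18.7,-21.9,7],"rot": [-0.073,0.695,0.204],"claw": 0.7},{"offset": [18.7,-21.9,7],"rot": [-0.073,0.695,0.204],"claw": 0.7}]'

```text
clock: 1.7
ee_pos: [0.4694, 0.0001, 0.2124]
tool_rot: [-3.134, -0.64, 0.153]
wrist_force: [-0.7, -0.2, 1.1]
finger_gap: 0.0598
```

```bash
python3 - <<'E'
from h import *
import pickle
np.set_printoptions(precision=4,suppress=True)
d=np.array([np.cos(YAW),np.sin(YAW),0]); near=np.array([.546,.012,.055])
tipcmd(near-.06*d+[0,0,.09],40); print(get_obs()['qpos'])
c=cap('wrist');pickle.dump(c,open('w1.pkl','wb'));save(c,'w1.png');print(c['tw'],c['Rw'][:,2])
E
```

```text
offset cm [-3.82 -0.12  4.82] rot [-0.019  0.058  0.014]
[ 0.9575 -0.0843 -0.9837  2.4609 -1.0183  0.1654 -0.4977]
[ 0.4508 -0.0044  0.3549] [ 0.3508  0.062  -0.9344]
```

View pics/w1.png

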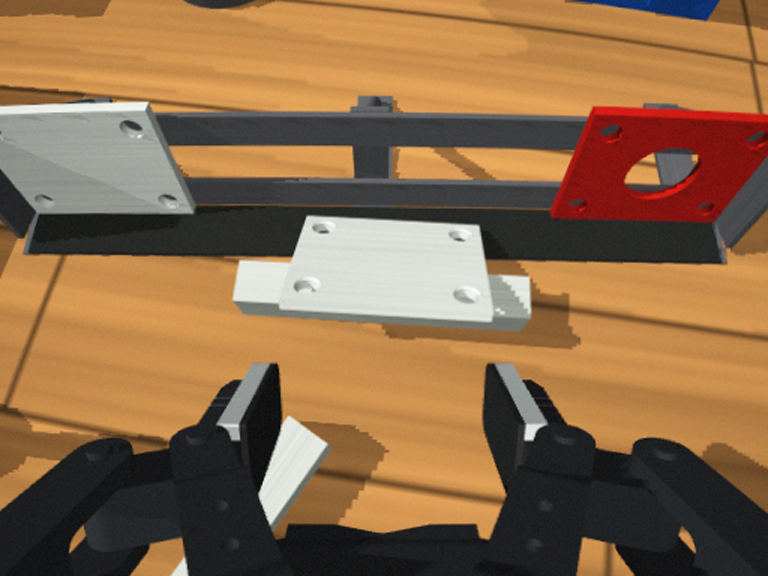

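The wrist view shows the fallen plate with near-edge corners at about (279,310) and (493,320). The tube's ends are at (235,285) and (530,310), the twin is on the left and the red plate on the right. A tilt of 37° is already at the joint limits, so I'll use about 20°.

```bash
python3 - <<'E'
from h import *
import pickle
np.set_printoptions(precision=4,suppress=True)
c=pickle.load(open('w1.pkl','rb'))
f=lambda L,z:onz(c,np.array(L)/1.5,z)
print('near upper',f([(279,308),(493,319)],.062)); print('foot upper',f([(308,216),(480,226)],.011))
print('tube top front R/L',f([(235,291),(530,317)],.03))
print('twin right edge: top,bottom front',f([(150,103)],.104),f([(194,213)],.005)); print('red left: ',f([(594,107)],.104),f([(551,218)],.005))
print('ledge front',f([(27,253),(724,263)],.004)); print('fingertips',bydepth(c,np.array([[265,364],[497,364]])/1.5))
hsvd=bydepth(c,np.array([[300,300],[480,310],[330,230]])/1.5);print(hsvd)
E
```

```text
near upper [[ 0.5415  0.0746  0.062 ]
 [ 0.5543 -0.0532  0.062 ]]
foot upper [[ 0.6328  0.0832  0.011 ]
 [ 0.6441 -0.0462  0.011 ]]
tube top front R/L [[ 0.5587  0.1157  0.03  ]
 [ 0.5708 -0.0828  0.03  ]]
twin right edge: top,bottom front [[0.6482 0.1752 0.104 ]] [[0.6255 0.1741 0.005 ]]
red left:  [[ 0.686 -0.098  0.104]] [[ 0.6632 -0.1009  0.005 ]]
ledge front [[ 0.5728  0.2986  0.004 ]
 [ 0.6468 -0.2367  0.004 ]]
fingertips [[ 0.4779  0.0342  0.2138]
 [ 0.4881 -0.03    0.2132]]
[[ 0.5488  0.0633  0.0611]
 [ 0.5598 -0.0451  0.061 ]
 [ 0.6244  0.0647  0.0102]]
```

```bash
sed -i 's/radians(7.7)/radians(7.85)/' h.py; python3 - <<'E'
from h import *
d=np.array([np.cos(YAW),np.sin(YAW),0]); near=np.array([.544,.011,.055])
tipcmd(near-.04*d+[0,0,.04],20);tipcmd(near-.022*d+[0,0,-.011],20)
E
```

```text
offset cm [-4.7  -0.    9.59] rot [-0.013 -0.291  0.012]
offset cm [-6.3   0.06 14.75] rot [-0.013 -0.291  0.012]
```

Emit:
step_arm --commands '[{"offset": [-4.7,0,9.6],"rot": [-0.013,-0.291,0.012],"claw": 0.7},{"offset": [-4.7,0,9.6],"rot": [-0.013,-0.291,0.012],"claw": 0.7},{"offset": [-4.7,0,9.6],"rot": [-0.013,-0.291,0.012],"claw": 0.7},{"offset": [-4.7,0,9.6],"rot": [-0.013,-0.291,0.012],"claw": 0.7},{"offset": [-4.7,0,9.6],"rot": [-0.013,-0.291,0.012],"claw": 0.7}]'

```text
clock: 2.25
ee_pos: [0.4635, 0.0077, 0.1577]
tool_rot: [-3.076, -0.43, 0.123]
wrist_force: [0.2, -0.7, 1.1]
finger_gap: 0.0598
```

```bash
python3 - <<'E'
from h import *
np.set_printoptions(precision=3,suppress=True)
d=np.array([np.cos(YAW),np.sin(YAW),0]); near=np.array([.544,.011,.055])
print(get_obs()['qpos'])
tipcmd(near-.022*d+[0,0,-.011],20);tipcmd(near-.022*d+[0,0,-.011],15)
E
```

```text
[ 0.76   0.108 -0.879  2.391  0.027  0.254 -1.556]
offset cm [-0.4   1.43 10.92] rot [-0.06  -0.081 -0.01 ]
offset cm [-0.24  1.42 10.84] rot [-0.061 -0.168 -0.007]
```

Emit:
step_arm --commands '[{"offset": [-1.5,0.7,5],"rot": [-0.061,-0.168,-0.007],"claw": 0.7},{"offset": [-1.5,1.4,5],"rot": [-0.061,-0.168,-0.007],"claw": 0.7},{"offset": [-1.5,1.4,7],"rot": [-0.061,-0.168,-0.007],"claw": 0.7},{"offset": [-1.5,1.4,7],"rot": [-0.061,-0.168,-0.007],"claw": 0.7},{"offset": [-1.5,1.4,7],"rot": [-0.061,-0.168,-0.007],"claw": 0.7}]'

```text
clock: 2.75
ee_pos: [0.4802, 0.0026, 0.0873]
tool_rot: [-3.14, -0.262, 0.141]
wrist_force: [0.4, 0.3, -0.3]
finger_gap: 0.0598
```

```bash
python3 - <<'E'
from h import *
np.set_printoptions(precision=3,suppress=True)
d=np.array([np.cos(YAW),np.sin(YAW),0]); near=np.array([.544,.011,.055])
print(get_obs()['qpos'])
tipcmd(near-.022*d+[0,0,-.011],20);tipcmd(near-.022*d+[0,0,-.011],15)
E
```

```text
[ 0.361  0.293 -0.555  2.321  0.478  0.34  -2.018]
offset cm [1.73 0.05 3.68] rot [-0.003  0.087  0.003]
offset cm [1.87 0.05 3.58] rot [-0.003 -0.001  0.003]
```

Emit:
step_arm --commands '[{"offset": [1.0,0,3.6],"rot": [0,0,0],"claw": 0.7},{"offset": [1.9,0,3.6],"rot": [0,0,0],"claw": 0.7},{"offset": [1.9,0,3.6],"rot": [0,0,0],"claw": 0.7},{"offset": [1.9,0,3.6],"rot": [0,0,0],"claw": 0.7}]'

```text
clock: 3.15
ee_pos: [0.5082, 0.0049, 0.0595]
tool_rot: [-3.141, -0.265, 0.138]
wrist_force: [0.9, -0.7, 0.6]
finger_gap: 0.06
```

```bash
python3 - <<'E'
from h import *
import pickle
np.set_printoptions(precision=3,suppress=True)
print(get_obs()['qpos'],get_obs()['ee_pos'])
c=cap('wrist');pickle.dump(c,open('w2.pkl','wb'));save(c,'w2.png')
E
```

```text
[ 0.269  0.376 -0.462  2.284  0.595  0.298 -2.128] [0.508 0.005 0.06 ]
```

View pics/w2.png

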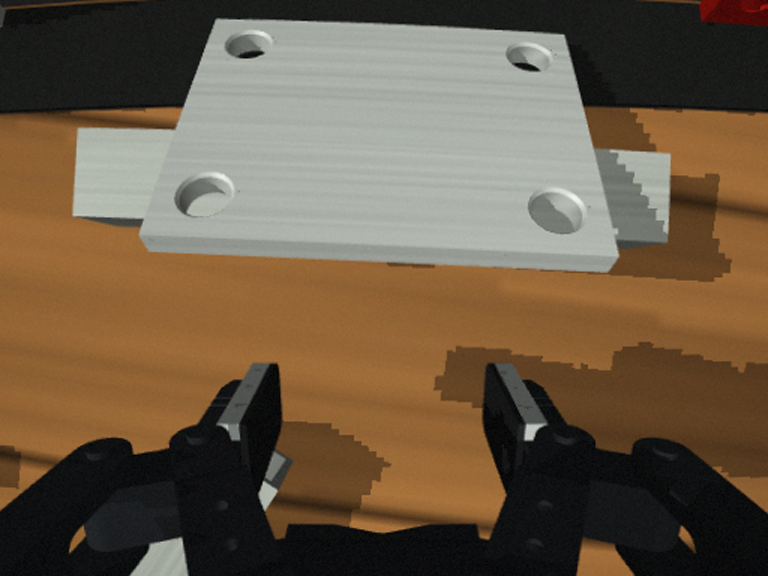

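The wrist view shows the near edge at rows 240–265, columns 140–618, centred on the fingers (columns 280 to 487). Next I push forward to contact.

Emit:
step_arm --commands '[{"offset": [1.0,0,0.26],"rot": [0,0,0]},{"offset": [1.9,0,0.5],"rot": [0,0,0]},{"offset": [2.4,0,0.65],"rot": [0,0,0]},{"offset": [2.9,0,0.78],"rot": [0,0,0]},{"offset": [3.3,0,0.9],"rot": [0,0,0]},{"offset": [3.7,0,0.98],"rot": [0,0,0]},{"offset": [3.7,0,0.98],"rot": [0,0,0]}]'

```text
$.commands[0]: bad value
```

```bash
python3 - <<'E'
from h import *
import pickle
np.set_printoptions(precision=3,suppress=True)
print(get_obs()['qpos'],get_obs()['ee_pos'],get_obs()['wrist_force'])
c=cap('wrist')
# plate face plane by depth
H,W=c['d'].shape;uu,vv=np.meshgrid(np.arange(170,360,4),np.arange(30,150,4))
P=bydepth(c,np.c_[uu.ravel(),vv.ravel()]);hsv=cv2.cvtColor(c['im'],cv2.COLOR_RGB2HSV)
m=hsv[vv.ravel(),uu.ravel(),1]<40;Q=P[m&(np.abs(P[:,1])<.07)]
n=np.linalg.svd(Q-Q.mean(0))[2][2];n*=np.sign(n[2]);print(Q.mean(0),n,np.degrees(np.arccos(n[2])),np.degrees(np.arctan2(n[1],n[0])),len(Q),np.std((Q-Q.mean(0))@n))
save(c,'w3.png')
E
```

```text
[ 0.268  0.376 -0.462  2.284  0.596  0.297 -2.129] [0.508 0.005 0.06 ] [-0.49   0.205  0.11 ]
[0.592 0.011 0.04 ] [0.609 0.053 0.792] 37.65189622344835 4.989027375509979 1438 0.007364688921906526
```

View pics/w3.png

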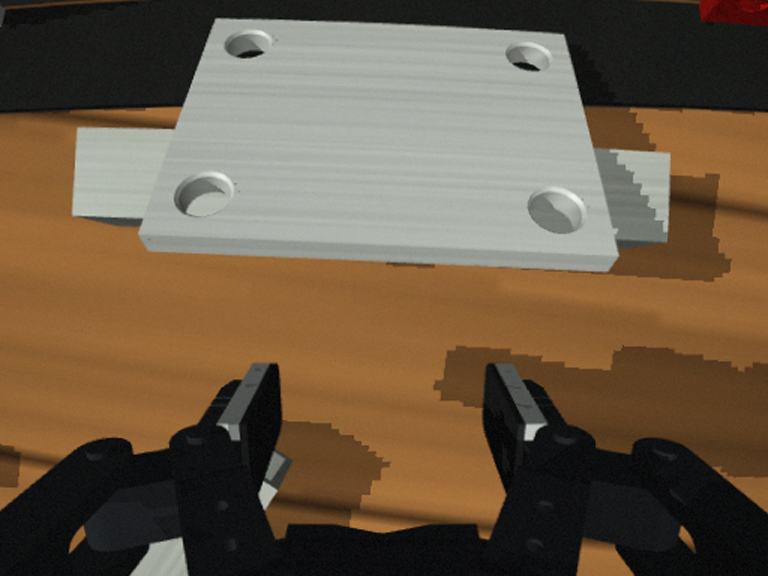

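The call was refused because the claw value was missing, so the view is unchanged. I'll repeat it with the claw given.

Emit:
step_arm --commands '[{"offset": [1.0,0,0.26],"rot": [0,0,0],"claw": 0.7},{"offset": [1.9,0,0.5],"rot": [0,0,0],"claw": 0.7},{"offset": [2.4,0,0.65],"rot": [0,0,0],"claw": 0.7},{"offset": [2.9,0,0.78],"rot": [0,0,0],"claw": 0.7},{"offset": [3.3,0,0.9],"rot": [0,0,0],"claw": 0.7},{"offset": [3.7,0,0.98],"rot": [0,0,0],"claw": 0.7},{"offset": [3.7,0,0.98],"rot": [0,0,0],"claw": 0.7}]'

```text
clock: 3.95
ee_pos: [0.5466, 0.0111, 0.0582]
tool_rot: [-3.141, -0.264, 0.139]
wrist_force: [-0.7, -0.7, -0.7]
finger_gap: 0.0601
```

```bash
python3 - <<'E'
from h import *
np.set_printoptions(precision=3,suppress=True)
print(get_obs()['ee_pos'],get_obs()['wrist_force'])
c=cap('wrist')
hsv=cv2.cvtColor(c['im'],cv2.COLOR_RGB2HSV)
s=((hsv[...,1]<40)&(hsv[...,2]>120)).astype(np.uint8);s[228:]=0
k=max(cv2.findContours(s,0,2)[0],key=cv2.contourArea)
a=cv2.approxPolyDP(k,3,True)[:,0];print(np.c_[a,bydepth(c,a)])
save(c,'w4.png')
E
```

```text
[0.547 0.011 0.058] [-0.697 -0.716 -0.687]
[[ 51.    161.      0.582   0.118   0.031]
 [ 49.    220.      0.552   0.115   0.03 ]
 [ 96.    222.      0.555   0.091   0.03 ]
 [ 97.    227.      0.557   0.077   0.059]
 [413.    227.      0.574  -0.065   0.031]
 [409.    212.      0.581  -0.062   0.029]
 [412.    207.      0.584  -0.063   0.031]
 [407.    203.      0.585  -0.05    0.052]
 [427.    204.      0.586  -0.07    0.03 ]
 [406.    200.      0.586  -0.049   0.053]
 [372.     65.      0.658  -0.039   0.012]
 [137.     65.      0.64    0.089   0.012]
 [112.    163.      0.584   0.082   0.042]]
```

View pics/w4.png

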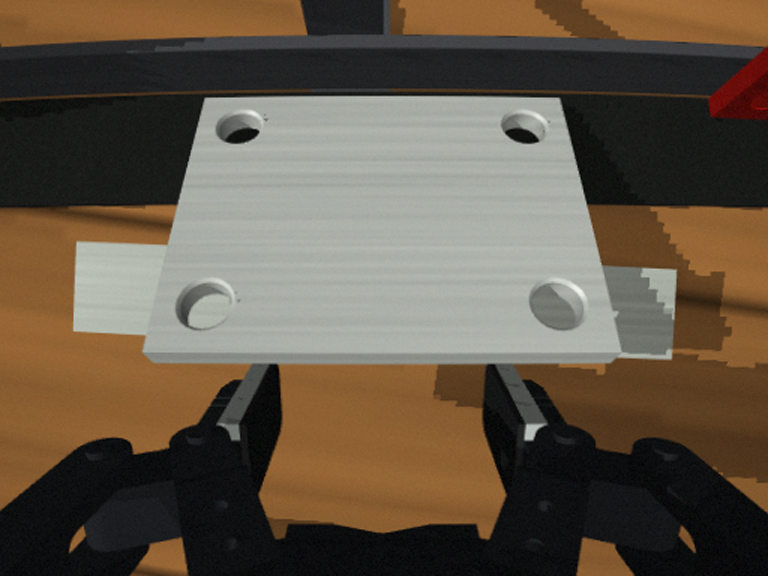

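The view shows the plate slid back about 12 mm, squared with the rack, and both fingers under the near edge (row 360). Next is the first half of the arc.

Emit:
step_arm --commands '[{"offset": [0.6,0,0.16],"rot": [0,0,0],"claw": 0.7},{"offset": [1.1,0,-0.3],"rot": [0,0,0],"claw": 0.7},{"offset": [1.8,0,-0.85],"rot": [0,0,0],"claw": 0.7},{"offset": [2.5,0,-1.3],"rot": [0,0,0],"claw": 0.7},{"offset": [3.3,0,-1.7],"rot": [0,0,0],"claw": 0.7},{"offset": [4.1,0,-2.0],"rot": [0,0,0],"claw": 0.7},{"offset": [4.1,0,-2.0],"rot": [0,0,0],"claw": 0.7}]'

```text
clock: 4.7
ee_pos: [0.5819, 0.0159, 0.0892]
tool_rot: [-3.141, -0.266, 0.139]
wrist_force: [-1.1, 0.1, 1.2]
finger_gap: 0.0598
```

```bash
python3 - <<'E'
from h import *
np.set_printoptions(precision=3,suppress=True)
print(get_obs()['ee_pos'],get_obs()['wrist_force'])
c=cap('wrist')
hsv=cv2.cvtColor(c['im'],cv2.COLOR_RGB2HSV)
s=((hsv[...,1]<40)&(hsv[...,2]>120)).astype(np.uint8)
for v in range(60,250,12):
    P=bydepth(c,[[256,v]])[0]; print(v,s[v,256],P)
save(c,'w5.png')
E
```

```text
[0.582 0.016 0.089] [-1.091  0.117  1.164]
60 0 [0.669 0.027 0.09 ]
72 0 [0.667 0.027 0.081]
84 0 [0.665 0.026 0.07 ]
96 0 [0.678 0.028 0.005]
108 0 [0.67  0.027 0.004]
120 0 [0.658 0.025 0.026]
132 1 [0.653 0.024 0.01 ]
144 1 [0.644 0.023 0.026]
156 1 [0.636 0.022 0.038]
168 1 [0.628 0.021 0.05 ]
180 1 [0.622 0.02  0.06 ]
192 1 [0.616 0.019 0.068]
204 1 [0.611 0.019 0.077]
216 1 [0.606 0.018 0.083]
228 1 [0.601 0.017 0.09 ]
240 1 [0.597 0.017 0.09 ]
```

Emit:
step_arm --commands '[{"offset": [0.8,0,-0.3],"rot": [0,0,0],"claw": 0.7},{"offset": [1.7,0,-0.5],"rot": [0,0,0],"claw": 0.7},{"offset": [2.5,0,-0.6],"rot": [0,0,0],"claw": 0.7},{"offset": [3.4,0,-0.65],"rot": [0,0,0],"claw": 0.7},{"offset": [4.3,0,-0.6],"rot": [0,0,0],"claw": 0.7},{"offset": [5.1,0,-0.5],"rot": [0,0,0],"claw": 0.7},{"offset": [5.5,0,-0.4],"rot": [0,0,0],"claw": 0.7},{"offset": [5.5,0,-0.4],"rot": [0,0,0],"claw": 0.7}]'

```text
clock: 5.55
ee_pos: [0.6323, 0.0231, 0.1063]
tool_rot: [-3.141, -0.264, 0.139]
wrist_force: [0.3, -0.1, -0.4]
finger_gap: 0.0597
```

```bash
python3 - <<'E'
from h import *
np.set_printoptions(precision=3,suppress=True)
print(get_obs()['ee_pos'],get_obs()['wrist_force'])
c=cap('wrist')
for v in range(60,300,16):
    P=bydepth(c,[[256,v]])[0]; print(v,c['im'][v,256],P)
save(c,'w6.png')
E
```

```text
[0.632 0.023 0.106] [ 0.291 -0.113 -0.43 ]
60 [101 101 105] [0.758 0.039 0.004]
76 [70 73 74] [0.747 0.038 0.004]
92 [105 106 109] [0.736 0.036 0.004]
108 [110 109 116] [0.724 0.034 0.005]
124 [109 112 115] [0.713 0.033 0.005]
140 [111 112 115] [0.702 0.031 0.004]
156 [113 114 120] [0.691 0.03  0.005]
172 [116 115 121] [0.68  0.028 0.004]
188 [48 49 51] [0.667 0.027 0.246]
204 [87 86 89] [0.659 0.025 0.032]
220 [245 247 244] [0.655 0.025 0.106]
236 [77 81 78] [0.635 0.022 0.004]
252 [41 45 40] [0.624 0.02  0.005]
268 [81 64 47] [0.613 0.019 0.005]
284 [211 149  80] [0.6   0.017 0.   ]
```

Emit:
step_arm --commands '[{"offset": [0.5,0,0.13],"rot": [0,0,0],"claw": 0.7},{"offset": [1.0,0,0.26],"rot": [0,0,0],"claw": 0.7},{"offset": [1.4,0,0.37],"rot": [0,0,0],"claw": 0.7},{"offset": [1.4,0,0.37],"rot": [0,0,0],"claw": 0.7}]'

```text
clock: 6.0
ee_pos: [0.6467, 0.0251, 0.1065]
tool_rot: [-3.141, -0.264, 0.139]
wrist_force: [0.8, -0.5, 0.8]
finger_gap: 0.06
```

```bash
python3 - <<'E'
from h import *
np.set_printoptions(precision=3,suppress=True)
print(get_obs()['ee_pos'],get_obs()['wrist_force'],get_obs()['qpos'])
c=cap('wrist')
for v in range(180,250,6):
    P=bydepth(c,[[256,v]])[0]; print(v,c['im'][v,256],P)
save(c,'w7.png')
E
```

```text
[0.647 0.025 0.107] [ 0.773 -0.537  0.808] [ 0.297  0.487 -0.544  1.957  0.499  0.542 -1.995]
180 [110 110 115] [0.689 0.029 0.004]
186 [108 110 113] [0.685 0.029 0.004]
192 [111 112 115] [0.68  0.028 0.005]
198 [107 108 112] [0.676 0.028 0.005]
204 [74 72 78] [0.672 0.027 0.004]
210 [103 104 107] [0.672 0.027 0.09 ]
216 [240 243 238] [0.671 0.027 0.102]
222 [239 242 237] [0.668 0.027 0.103]
228 [243 246 242] [0.666 0.027 0.103]
234 [220 223 218] [0.663 0.026 0.104]
240 [136 139 135] [0.652 0.024 0.04 ]
246 [40 41 40] [0.643 0.023 0.004]
```

View pics/w7.png

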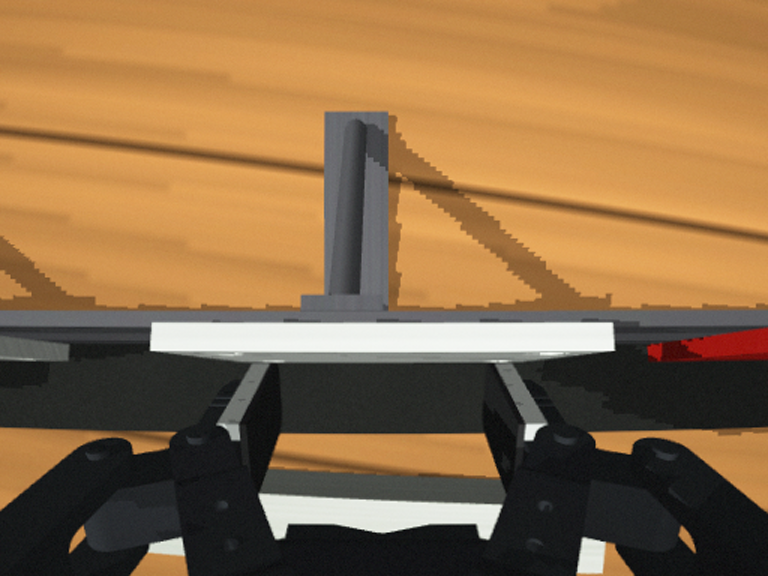

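The view shows the plate leaning on the rails, with its top edge at z≈0.104 across cols 150–613, rows 323–355. The bottom corners of the twin (col 70) and red plate (col 648) are in sight, and the rack's centre post is at cols 303–388.

I'll measure the lateral gap and the post height, then plan a grip on the top edge.

```bash
cat >> h.py <<'E'
RX=np.array([np.cos(YAW),np.sin(YAW),0]);RY=np.array([-np.sin(YAW),np.cos(YAW),0])
def gripcmd(p,rz=90,a=-10):  # p: where TCP goes
    o=get_obs();Rc=Ro.from_euler('xyz',o['tool_rot']);pc=np.array(o['ee_pos'])
    G=Rgoal(a)*Ro.from_euler('z',rz,degrees=True)
    print('offset cm',np.round(Rc.inv().apply(np.array(p)-pc)*100,2),'rot',np.round((Rc.inv()*G).as_rotvec(),3))
E
python3 - <<'E'
from h import *
np.set_printoptions(precision=4,suppress=True)
c=cap('wrist')
for n,L in dict(topback=[(150,323),(613,322)],front=[(190,355),(570,352)],post=[(320,303),(345,300),(370,303)],postlow=[(345,308),(345,306)],rail=[(250,315),(500,315)]).items():
    P=bydepth(c,np.array(L)/1.5);print(n,P)
P=onz(c,np.array([(150,323),(613,322)])/1.5,.1025);print(P,P@RY,P@RX)
P=onz(c,np.array([(70,347),(648,352)])/1.5,.005);print('twin/red bottom',P,P@RY,P@RX)
m=np.array([.667,.027,0]);print('mid y_r',)
E
```

```text
topback [[ 0.6599  0.0979  0.0907]
 [ 0.6798 -0.0424  0.0896]]
front [[ 0.6364  0.1152  0.0049]
 [ 0.6691 -0.0296  0.0922]]
post [[0.673  0.0471 0.0906]
 [0.6749 0.0397 0.0892]
 [0.675  0.0324 0.0889]]
postlow [[0.6727 0.0393 0.09  ]
 [0.6732 0.0394 0.0906]]
rail [[ 0.6663  0.0683  0.0888]
 [ 0.6769 -0.0075  0.0892]]
[[ 0.6613  0.0926  0.1025]
 [ 0.6797 -0.0368  0.1025]] [ 0.0015 -0.1293] [0.6678 0.6683]
twin/red bottom [[ 0.631   0.174   0.005 ]
 [ 0.6672 -0.1008  0.005 ]] [ 0.0862 -0.191 ] [0.6489 0.6472]
mid y_r
```

Emit:
step_arm --commands '[{"offset": [-2.0,0,-0.5],"rot": [0,0,0],"claw": 0.7},{"offset": [-2.0,0,-0.5],"rot": [0,0,0],"claw": 0.6},{"offset": [0,0,-8],"rot": [0,0,0],"claw": 0.3},{"offset": [0,0,-8],"rot": [0,0,0],"claw": 0.3},{"offset": [0,0,-8],"rot": [0,0,0],"claw": 0.3}]'

```text
clock: 6.6
ee_pos: [0.6276, 0.0222, 0.1882]
tool_rot: [3.141, -0.27, 0.139]
wrist_force: [0.9, -0.5, -1.5]
finger_gap: 0.0258
```

```bash
python3 - <<'E'
from h import *
np.set_printoptions(precision=4,suppress=True)
o=get_obs();print(o['qpos'],o['ee_pos'],o['finger_gap'])
for rz in(90,-90): gripcmd(.6655*RX-.079*RY+[0,0,.16],rz)
E
```

```text
[ 0.3972  0.3584 -0.6451  1.9424  0.3708  0.6661 -1.8844] [0.6276 0.0222 0.1882] 0.02584412325353376
offset cm [3.17 1.54 3.8 ] rot [-0.348 -0.349  1.545]
offset cm [3.17 1.54 3.8 ] rot [ 0.349 -0.348 -1.54 ]
```

Emit:
step_arm --commands '[{"offset": [3.2,1.5,0],"rot": [-0.348,-0.349,1.545],"claw": 0.3},{"offset": [3.2,1.5,0],"rot": [-0.348,-0.349,1.545],"claw": 0.3},{"offset": [3.2,1.5,0],"rot": [-0.348,-0.349,1.545],"claw": 0.3},{"offset": [3.2,1.5,0],"rot": [-0.348,-0.349,1.545],"claw": 0.3},{"offset": [3.2,1.5,0],"rot": [-0.348,-0.349,1.545],"claw": 0.3},{"offset": [3.2,1.5,0],"rot": [-0.348,-0.349,1.545],"claw": 0.3},{"offset": [3.2,1.5,0],"rot": [-0.348,-0.349,1.545],"claw": 0.3},{"offset": [3.2,1.5,0],"rot": [-0.348,-0.349,1.545],"claw": 0.3}]'

```text
clock: 7.4
ee_pos: [0.657, 0.0099, 0.1887]
tool_rot: [3.057, -0.042, -0.93]
wrist_force: [-0.2, 0.4, -0.8]
finger_gap: 0.0259
```

```bash
python3 - <<'E'
from h import *
np.set_printoptions(precision=4,suppress=True)
o=get_obs();print(o['qpos'],o['ee_pos'],o['finger_gap'])
for rz in(90,): gripcmd(.6655*RX-.079*RY+[0,0,.15],rz)
E
```

```text
[-0.1078  0.4765 -0.0589  1.6645  0.1188  1.0606 -2.7247] [0.657  0.0099 0.1887] 0.02587823326621191
offset cm [ 0.4  -1.54  3.77] rot [-0.098 -0.106  0.494]
```

Joint 7 ran to its limit, so I'll take the half-turn alternative.

```bash
python3 - <<'E'
from h import *
gripcmd(.6655*RX-.079*RY+[0,0,.19],-90)
E
```

```text
offset cm [ 0.57 -1.2  -0.21] rot [ 0.143 -0.133 -2.641]
```

Emit:
step_arm --commands '[{"offset": [0.5,-1.2,-0.2],"rot": [0.143,-0.133,-2.641],"claw": 0.3},{"offset": [0.5,-1.2,-0.2],"rot": [0.143,-0.133,-2.641],"claw": 0.3},{"offset": [0.5,-1.2,-0.2],"rot": [0.143,-0.133,-2.641],"claw": 0.3},{"offset": [0.5,-1.2,-0.2],"rot": [0.143,-0.133,-2.641],"claw": 0.3},{"offset": [0.5,-1.2,-0.2],"rot": [0.143,-0.133,-2.641],"claw": 0.3},{"offset": [0.5,-1.2,-0.2],"rot": [0.143,-0.133,-2.641],"claw": 0.3},{"offset": [0.5,-1.2,-0.2],"rot": [0.143,-0.133,-2.641],"claw": 0.3},{"offset": [0.5,-1.2,-0.2],"rot": [0.143,-0.133,-2.641],"claw": 0.3}]'

```text
clock: 8.2
ee_pos: [0.6695, 0.0135, 0.1899]
tool_rot: [-3.13, 0.076, 0.274]
wrist_force: [0.9, 0.2, 0.5]
finger_gap: 0.0257
```

```bash
python3 - <<'E'
from h import *
print(get_obs()['qpos'])
gripcmd(.6655*RX-.079*RY+[0,0,.19],-90)
E
```

```text
[ 0.12772156  0.53096566 -0.34488766  1.59283937  0.18531442  1.12823513
 -1.56297808]
offset cm [ 0.03  0.1  -0.02] rot [ 0.079 -0.071 -1.433]
```

Emit:
step_arm --commands '[{"offset": [0,0,0],"rot": [0.079,-0.071,-1.433],"claw": 0.3},{"offset": [0,0,0],"rot": [0.079,-0.071,-1.433],"claw": 0.3},{"offset": [0,0,0],"rot": [0.079,-0.071,-1.433],"claw": 0.3},{"offset": [0,0,0],"rot": [0.079,-0.071,-1.433],"claw": 0.3},{"offset": [0,0,0],"rot": [0.079,-0.071,-1.433],"claw": 0.3},{"offset": [0,0,0],"rot": [0.079,-0.071,-1.433],"claw": 0.3},{"offset": [0,0,0],"rot": [0.079,-0.071,-1.433],"claw": 0.3},{"offset": [0,0,0],"rot": [0.079,-0.071,-1.433],"claw": 0.3}]'

```text
clock: 9.0
ee_pos: [0.6695, 0.0135, 0.1897]
tool_rot: [-2.984, 0.027, 1.473]
wrist_force: [-0.3, -0.0, 0.1]
finger_gap: 0.0256
```

```bash
python3 - <<'E'
from h import *
print(get_obs()['qpos'])
gripcmd(.6655*RX-.079*RY+[0,0,.155],-90)
E
```

```text
[ 0.28686301  0.62252091 -0.60046276  1.51441832  0.32250029  1.27400457
 -0.47098124]
offset cm [0.02 0.61 3.42] rot [ 0.013 -0.012 -0.236]
```

Emit:
step_arm --commands '[{"offset": [0,0.6,3.4],"rot": [0.013,-0.012,-0.236],"claw": 0.3},{"offset": [0,0.6,3.4],"rot": [0.013,-0.012,-0.236],"claw": 0.3},{"offset": [0,0.6,3.4],"rot": [0.013,-0.012,-0.236],"claw": 0.3},{"offset": [0,0.6,3.4],"rot": [0.013,-0.012,-0.236],"claw": 0.3}]'

```text
clock: 9.4
ee_pos: [0.6703, 0.0128, 0.1559]
tool_rot: [-2.969, 0.001, 1.699]
wrist_force: [0.2, 0.1, 0.6]
finger_gap: 0.0256
```

```bash
python3 - <<'E'
from h import *
np.set_printoptions(precision=4,suppress=True)
o=get_obs();print(o['ee_pos'],o['tool_rot'])
c=cap('wrist');save(c,'w8.png')
R=Ro.from_euler('xyz',o['tool_rot']).as_matrix();print(R,'RX,RY',o['ee_pos']@RX,o['ee_pos']@RY)
gripcmd(.6655*RX-.079*RY+[0,0,.1117],-90)
E
```

```text
[0.6703 0.0128 0.1559] [-2.9687  0.001   1.6989]
[[-0.1278  0.977  -0.1705]
 [ 0.9918  0.1257 -0.0229]
 [-0.001  -0.172  -0.9851]] RX,RY 0.6657448964046497 -0.07890304064542485
offset cm [-0.01  0.73  4.4 ] rot [ 0.002 -0.    -0.009]
```

View pics/w8.png

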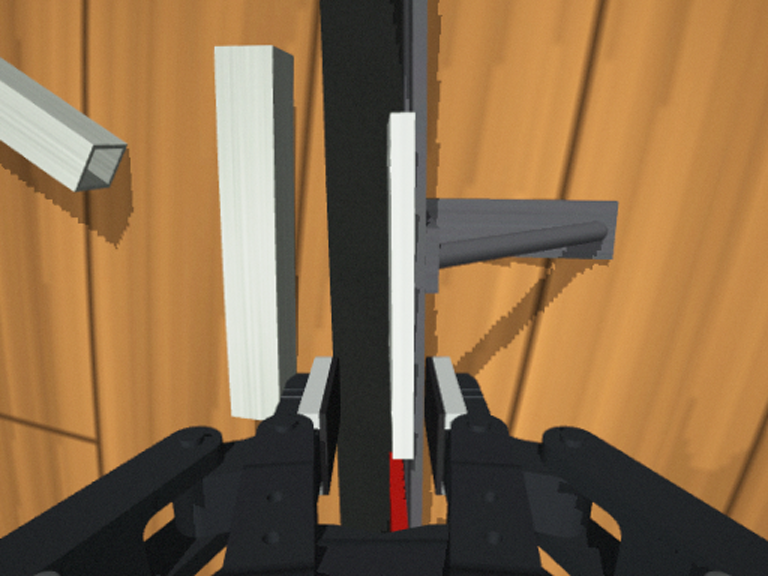

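The view shows the plate's top edge vertical in the picture (cols 389–414, rows 112–458), slightly right of the jaw centre (col 384) and well parallel. Both fingers straddle it.

```bash
python3 - <<'E'
from h import *
np.set_printoptions(precision=4,suppress=True)
o=get_obs();c=cap('wrist');R=Ro.from_euler('xyz',o['tool_rot']).as_matrix()
for v in (150,250,330,420):
    P=onz(c,np.array([(390,v),(414,v)])/1.5,.1035); print(v,(P-o['ee_pos'])@R*1000,P@RX,P@RY)
P=bydepth(c,np.array([(402,v) for v in(150,250,330,420)])/1.5);print((P-o['ee_pos'])@R*1000,P[:,2])
P=bydepth(c,np.array([(318,375),(444,375)])/1.5);print('fingers',(P-o['ee_pos'])@R*1000)
E
```

```text
150 [[67.7915  3.2787 52.9221]
 [67.8071 11.2437 51.5357]] [0.6606 0.6687] [-0.0111 -0.0112]
250 [[33.6562  3.3951 52.9433]
 [33.9388 11.7431 51.4899]] [0.6604 0.6689] [-0.0452 -0.045 ]
330 [[ 3.8045  3.5094 52.9597]
 [ 4.3431 12.2272 51.4416]] [0.6603 0.6691] [-0.0751 -0.0746]
420 [[-33.3815   3.6659  52.9776]
 [-32.4916  12.8833  51.3722]] [0.6601 0.6695] [-0.1123 -0.1115]
[[ 67.7967   7.2808  52.3531]
 [ 34.2853   7.5538  51.5343]
 [  4.3671   7.8515  51.3946]
 [-32.595    8.2676  51.5806]] [0.1034 0.1042 0.1043 0.1041]
fingers [[ 10.7745 -16.4173  -0.9632]
 [ 10.7582  16.8368  -1.005 ]]
```

Emit:
step_arm --commands '[{"offset": [0,0.77,1.5],"rot": [0,0,0],"claw": 0.3},{"offset": [0,0.77,3.0],"rot": [0,0,0],"claw": 0.3},{"offset": [0,0.77,3.8],"rot": [0,0,0],"claw": 0.3},{"offset": [0,0.77,4.3],"rot": [0,0,0],"claw": 0.3},{"offset": [0,0.77,4.3],"rot": [0,0,0],"claw": 0.3}]'

```text
clock: 10.0
ee_pos: [0.6697, 0.0126, 0.1113]
tool_rot: [-2.967, 0.001, 1.702]
wrist_force: [0.2, 0.2, -0.3]
finger_gap: 0.0257
```

Emit:
step_arm --commands '[{"offset": [0,0,0],"rot": [0,0,0],"claw": 0.1},{"offset": [0,0,0],"rot": [0,0,0],"claw": 0.05},{"offset": [0,0,0],"rot": [0,0,0],"claw": 0.0},{"offset": [0,0,0],"rot": [0,0,0],"claw": 0.0},{"offset": [0,0,0],"rot": [0,0,0],"claw": 0.0}]' --squeeze 40

```text
clock: 10.5
ee_pos: [0.6705, 0.0127, 0.1127]
tool_rot: [-2.969, 0.001, 1.702]
wrist_force: [0.6, -0.1, 4.5]
finger_gap: 0.0064
```

```bash
python3 - <<'E'
from h import *
np.set_printoptions(precision=4,suppress=True)
o=get_obs();print(o['ee_pos'],o['wrist_force'],o['wrist_torque'],o['finger_gap'],o['ee_pos']@RY)
c=cap('wrist');save(c,'w9.png')
R=Ro.from_euler('xyz',o['tool_rot']);print(R.inv().apply([RX,RY]))
E
```

```text
[0.6705 0.0127 0.1127] [ 0.6066 -0.0927  4.5279] [-0.0495  0.1144  0.0452] 0.006369671014656873 -0.078986528137252
[[ 0.0059  0.9852 -0.1716]
 [ 1.     -0.006   0.0001]]
```

View pics/w9.png

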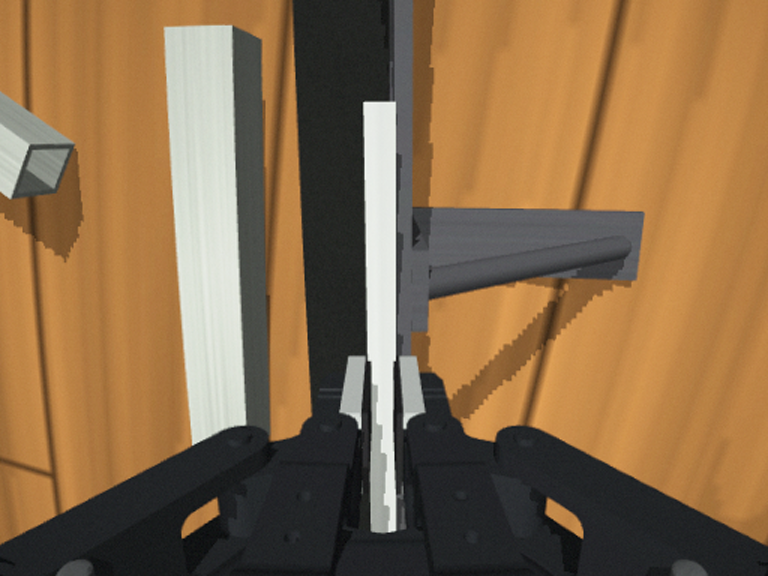

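The fingers have closed on the plate's top edge (cols 363–398), which is still against the rail. There is a 4.5 N upward reaction, because the pads swing forward as they shut. I'll reopen slightly, rise 2 mm and grip again.

Emit:
step_arm --commands '[{"offset": [0,0,0],"rot": [0,0,0],"claw": 0.2},{"offset": [0,0,0],"rot": [0,0,0],"claw": 0.2},{"offset": [0,0,-0.25],"rot": [0,0,0],"claw": 0.2},{"offset": [0,0,-0.25],"rot": [0,0,0],"claw": 0.05},{"offset": [0,0,-0.25],"rot": [0,0,0],"claw": 0.0},{"offset": [0,0,-0.25],"rot": [0,0,0],"claw": 0.0},{"offset": [0,0,-0.25],"rot": [0,0,0],"claw": 0.0}]' --squeeze 40

```text
clock: 11.25
ee_pos: [0.6709, 0.0128, 0.1151]
tool_rot: [-2.969, 0.001, 1.702]
wrist_force: [-0.0, -0.5, 6.5]
finger_gap: 0.0064
```

Emit:
step_arm --commands '[{"offset": [0.4,0,0],"rot": [0,0,0],"claw": 0.0},{"offset": [0.8,0,0],"rot": [0,0,0],"claw": 0.0},{"offset": [1.2,0,0],"rot": [0,0,0],"claw": 0.0},{"offset": [1.6,0,0],"rot": [0,0,0],"claw": 0.0},{"offset": [2.0,0,0],"rot": [0,0,0],"claw": 0.0},{"offset": [2.0,0,0],"rot": [0,0,0],"claw": 0.0}]'

```text
clock: 11.85
ee_pos: [0.668, 0.0329, 0.1148]
tool_rot: [-2.969, 0.001, 1.702]
wrist_force: [0.6, -2.9, 2.6]
finger_gap: 0.0061
```

```bash
python3 - <<'E'
from h import *
np.set_printoptions(precision=4,suppress=True)
o=get_obs();print(o['ee_pos'],o['wrist_force'],o['wrist_torque'],o['finger_gap'],o['ee_pos']@RY)
c=cap('wrist');R=Ro.from_euler('xyz',o['tool_rot'])
hsv=cv2.cvtColor(c['im'],cv2.COLOR_RGB2HSV)
s=((hsv[...,1]<40)&(hsv[...,2]>190)).astype(np.uint8)
for v in range(56,90,2): print(v,np.where(s[v,225:290])[0][[0,-1]]+225 if s[v,225:290].any() else None,end=' ')
P=bydepth(c,[(253,v) for v in(75,90,120,160,200,225)]);print();print(P[:,2],P@RX,P@RY)
E
```

```text
[0.668  0.0329 0.1148] [ 0.6428 -2.897   2.6086] [-0.5032 -0.0324  0.1545] 0.0061233389533182836 -0.05862865625191688
56 None 58 None 60 None 62 None 64 None 66 None 68 None 70 [243 263] 72 [243 263] 74 [243 263] 76 [243 263] 78 [243 263] 80 [244 263] 82 [244 263] 84 [244 263] 86 [244 263] 88 [244 263] 
[0.1037 0.1028 0.1032 0.1025 0.1029 0.1024] [0.6647 0.6645 0.6644 0.6642 0.6641 0.664 ] [ 0.0187  0.0131  0.0017 -0.0143 -0.0311 -0.0425]
```

Emit:
step_arm --commands '[{"offset": [0.6,0,0],"rot": [0,0,0],"claw": 0.0},{"offset": [1.2,0,0],"rot": [0,0,0],"claw": 0.0},{"offset": [1.8,0,0],"rot": [0,0,0],"claw": 0.0},{"offset": [2.4,0,0],"rot": [0,0,0],"claw": 0.0},{"offset": [3.0,0,0],"rot": [0,0,0],"claw": 0.0},{"offset": [3.6,0,0],"rot": [0,0,0],"claw": 0.0},{"offset": [4.2,0,0],"rot": [0,0,0],"claw": 0.0},{"offset": [4.8,0,0],"rot": [0,0,0],"claw": 0.0}]'

```text
clock: 12.7
ee_pos: [0.6618, 0.0796, 0.1147]
tool_rot: [-2.968, 0.002, 1.701]
wrist_force: [-0.5, -6.5, 5.1]
finger_gap: 0.0062
```

```bash
python3 - <<'E'
from h import *
np.set_printoptions(precision=4,suppress=True)
o=get_obs();print(o['ee_pos'],o['wrist_force'],o['wrist_torque'],o['finger_gap'],o['ee_pos']@RY,o['qpos'])
c=cap('wrist')
P=bydepth(c,[(253,v) for v in range(6,228,12)]);print(np.c_[range(6,228,12),P[:,2],P@RX,P@RY])
save(c,'w10.png')
E
```

```text
[0.6618 0.0796 0.1147] [-0.5036 -6.4888  5.0809] [-1.1307  0.1819  0.3024] 0.0062160238704569715 -0.011569584924312171 [ 0.2105  0.7137 -0.6342  1.5615  0.3961  1.1834 -0.3918]
[[  6.       0.1035   0.6651   0.0902]
 [ 18.       0.0959   0.6638   0.0876]
 [ 30.       0.0743   0.6599   0.0871]
 [ 42.       0.0391   0.6536   0.0873]
 [ 54.       0.0053   0.6476   0.085 ]
 [ 66.       0.0041   0.6473   0.0776]
 [ 78.       0.1021   0.6647   0.0647]
 [ 90.       0.1027   0.6647   0.0602]
 [102.       0.1024   0.6646   0.0557]
 [114.       0.1034   0.6648   0.0511]
 [126.       0.103    0.6647   0.0465]
 [138.       0.1012   0.6643   0.0415]
 [150.       0.1044   0.6649   0.0372]
 [162.       0.1024   0.6644   0.032 ]
 [174.       0.1032   0.6646   0.0272]
 [186.       0.1025   0.6644   0.0219]
 [198.       0.1034   0.6645   0.017 ]
 [210.       0.1025   0.6643   0.0114]
 [222.       0.1043   0.6646   0.0067]]
```

View pics/w10.png

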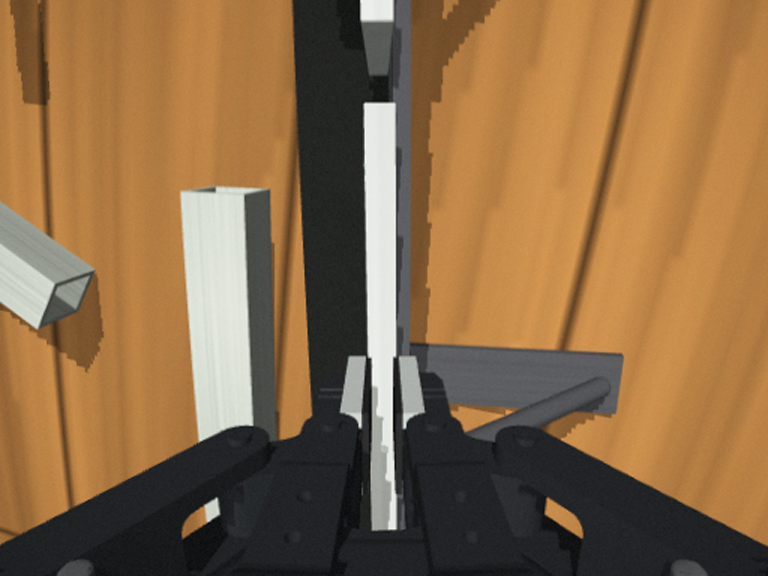

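The view shows the plate's leading edge at row 102 and the twin's edge at row 21, in line, with a gap of about 18–19 mm. I'll close it slowly.

Emit:
step_arm --commands '[{"offset": [0.5,0,0],"rot": [0,0,0],"claw": 0.0},{"offset": [0.9,0,0],"rot": [0,0,0],"claw": 0.0},{"offset": [1.2,0,0],"rot": [0,0,0],"claw": 0.0},{"offset": [1.4,0,0],"rot": [0,0,0],"claw": 0.0},{"offset": [1.6,0,0],"rot": [0,0,0],"claw": 0.0},{"offset": [1.6,0,0],"rot": [0,0,0],"claw": 0.0}]'

```text
clock: 13.35
ee_pos: [0.6596, 0.0955, 0.1146]
tool_rot: [-2.968, 0.001, 1.702]
wrist_force: [-1.0, -3.5, 5.1]
finger_gap: 0.0063
```

```bash
cat > g.py <<'E'
from h import *
np.set_printoptions(precision=4,suppress=True)
o=get_obs();print(o['ee_pos'],o['wrist_force'],o['wrist_torque'],o['finger_gap'],o['ee_pos']@RY)
c=cap('wrist')
v=np.arange(30,100,2);P=bydepth(c,[(253,x) for x in v]);print(np.c_[v,c['im'][v,253,0],P[:,2],P@RX,P@RY])
save(c,'g%d.png'%(o['clock']*100))
E
python3 g.py
```

```text
[0.6596 0.0955 0.1146] [-1.0073 -3.5035  5.108 ] [-0.8274  0.3217  0.2245] 0.006349901567238399 0.00453546779394309
[[ 30.     232.       0.103    0.6649   0.098 ]
 [ 32.     231.       0.1028   0.6649   0.0973]
 [ 34.     232.       0.1027   0.6649   0.0966]
 [ 36.     231.       0.1032   0.6649   0.0959]
 [ 38.     232.       0.1039   0.6651   0.095 ]
 [ 40.     232.       0.1026   0.6648   0.0945]
 [ 42.     231.       0.1031   0.6649   0.0937]
 [ 44.     231.       0.1035   0.665    0.093 ]
 [ 46.     232.       0.1033   0.6649   0.0923]
 [ 48.     232.       0.1021   0.6647   0.0917]
 [ 50.     231.       0.1031   0.6649   0.0909]
 [ 52.     232.       0.1038   0.665    0.0901]
 [ 54.     231.       0.1032   0.6649   0.0894]
 [ 56.     230.       0.1033   0.6649   0.0887]
 [ 58.     231.       0.1035   0.6649   0.088 ]
 [ 60.     162.       0.101    0.6645   0.0875]
 [ 62.      88.       0.0941   0.6633   0.0875]
 [ 64.      89.       0.0871   0.662    0.0873]
 [ 66.      89.       0.0776   0.6603   0.0873]
 [ 68.     163.       0.068    0.6586   0.0873]
 [ 70.     225.       0.1018   0.6646   0.0838]
 [ 72.     224.       0.104    0.665    0.0829]
 [ 74.     224.       0.102    0.6646   0.0823]
 [ 76.     224.       0.1029   0.6648   0.0815]
 [ 78.     226.       0.103    0.6648   0.0807]
 [ 80.     226.       0.1016   0.6645   0.0801]
 [ 82.     226.       0.1029   0.6648   0.0793]
 [ 84.     226.       0.1032   0.6648   0.0785]
 [ 86.     225.       0.1023   0.6646   0.0778]
 [ 88.     224.       0.1029   0.6647   0.077 ]
 [ 90.     227.       0.1018   0.6645   0.0763]
 [ 92.     225.       0.1024   0.6646   0.0756]
 [ 94.     225.       0.1021   0.6646   0.0748]
 [ 96.     224.       0.1017   0.6645   0.0741]
 [ 98.     226.       0.1023   0.6646   0.0733]]
```

Emit:
step_arm --commands '[{"offset": [0.1,0,0],"rot": [0,0,0],"claw": 0.0},{"offset": [0.2,0,0],"rot": [0,0,0],"claw": 0.0},{"offset": [0.3,0,0],"rot": [0,0,0],"claw": 0.0},{"offset": [0.4,0,0],"rot": [0,0,0],"claw": 0.0},{"offset": [0.4,0,0],"rot": [0,0,0],"claw": 0.0}]'

```text
clock: 13.9
ee_pos: [0.6591, 0.099, 0.1146]
tool_rot: [-2.968, 0.002, 1.701]
wrist_force: [-0.8, -4.9, 6.1]
finger_gap: 0.0061
```

```bash
python3 g.py | awk 'NR==1||($2>=0 && NR>14 && NR<26)'
```

```text
[0.6591 0.099  0.1146] [-0.8486 -4.8685  6.0895] [-1.221   0.2839  0.3059] 0.0060953160765725095 0.008019225336393123
 [ 56.     230.       0.1039   0.665    0.0921]
 [ 58.     232.       0.102    0.6647   0.0916]
 [ 60.     230.       0.1029   0.6649   0.0908]
 [ 62.     231.       0.1044   0.6651   0.0899]
 [ 64.     231.       0.1036   0.665    0.0893]
 [ 66.     230.       0.1023   0.6647   0.0887]
 [ 68.     227.       0.1045   0.6651   0.0878]
 [ 70.     223.       0.1029   0.6648   0.0872]
 [ 72.     225.       0.1023   0.6647   0.0865]
 [ 74.     226.       0.1029   0.6648   0.0857]
 [ 76.     225.       0.1023   0.6647   0.085 ]
```

Emit:
step_arm --commands '[{"offset": [0.1,0,0],"rot": [0,0,0],"claw": 0.0},{"offset": [0.2,0,0],"rot": [0,0,0],"claw": 0.0},{"offset": [0.2,0,0],"rot": [0,0,0],"claw": 0.0}]'

```text
clock: 14.25
ee_pos: [0.6591, 0.0996, 0.1146]
tool_rot: [-2.968, 0.004, 1.701]
wrist_force: [-0.4, -10.0, 6.6]
finger_gap: 0.0064
```

Contact: force rose to 10 N and motion stopped. I'll ease off, release and rise.

Emit:
step_arm --commands '[{"offset": [-0.12,0,0],"rot": [0,0,0],"claw": 0.0},{"offset": [-0.12,0,0],"rot": [0,0,0],"claw": 0.15},{"offset": [-0.12,0,0],"rot": [0,0,0],"claw": 0.3},{"offset": [-0.12,0,0],"rot": [0,0,0],"claw": 0.3},{"offset": [-0.12,0,0],"rot": [0,0,0],"claw": 0.3},{"offset": [-0.12,0,-2],"rot": [0,0,0],"claw": 0.3},{"offset": [-0.12,0,-5],"rot": [0,0,0],"claw": 0.3},{"offset": [-0.12,0,-5],"rot": [0,0,0],"claw": 0.3}]'

```text
clock: 15.05
ee_pos: [0.6695, 0.103, 0.1676]
tool_rot: [-2.974, -0.0, 1.702]
wrist_force: [-0.3, -0.0, 0.6]
finger_gap: 0.0254
```

```bash
python3 - <<'E'
from h import *
np.set_printoptions(precision=4,suppress=True)
o=get_obs();print(o['ee_pos'],o['wrist_force'])
c=cap('wrist');import pickle;pickle.dump(c,open('w11.pkl','wb'))
s=cap('scene');pickle.dump(s,open('s2.pkl','wb'));t=cap('top');pickle.dump(t,open('t2.pkl','wb'))
a=cv2.resize(c['im'],(400,300));b=cv2.resize(s['im'][170:300,190:400],(400,248),interpolation=cv2.INTER_CUBIC)
d=cv2.resize(t['im'][90:190,110:390],(800,286),interpolation=cv2.INTER_CUBIC)
b=np.vstack([b,np.zeros((52,400,3),np.uint8)])
cv2.imwrite('pics/fin.png',np.vstack([np.hstack([a,b]),d])[...,::-1])
E
```

```text
[0.6695 0.103  0.1676] [-0.279  -0.0372  0.5776]
```

View pics/fin.png

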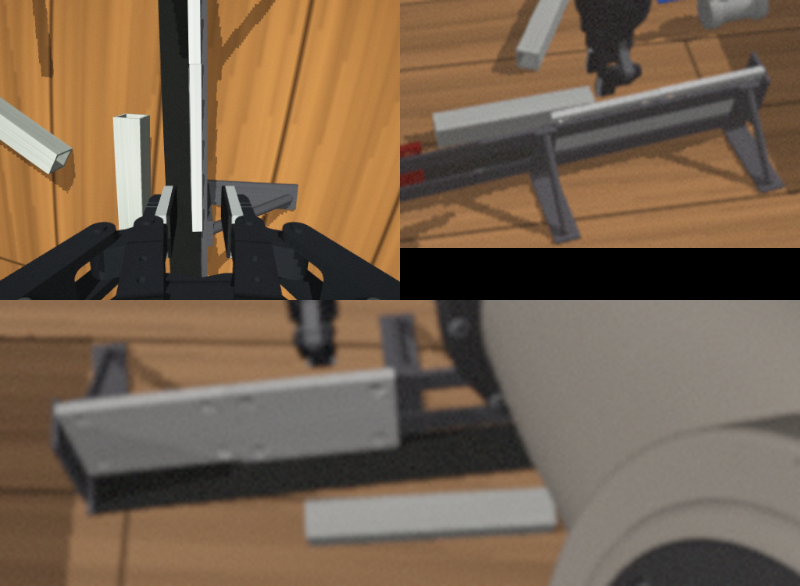

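The montage shows both aluminium plates as one continuous strip, in the wrist, scene and top views. The red plate is still on the right end and the gripper is clear. Next I rise further, then run numeric checks.

Emit:
step_arm --commands '[{"offset": [0,0,-4],"rot": [0,0,0],"claw": 0.3},{"offset": [0,0,-8],"rot": [0,0,0],"claw": 0.3},{"offset": [0,0,-8],"rot": [0,0,0],"claw": 0.3},{"offset": [0,0,-8],"rot": [0,0,0],"claw": 0.3},{"offset": [0,0,-8],"rot": [0,0,0],"claw": 0.3}]'

```text
clock: 15.7
ee_pos: [0.6806, 0.1035, 0.2412]
tool_rot: [-2.966, 0.001, 1.702]
wrist_force: [-0.4, -0.3, -0.1]
finger_gap: 0.0254
```

```bash
python3 - <<'E'
from h import *
np.set_printoptions(precision=4,suppress=True)
c=cap('wrist');hsv=cv2.cvtColor(c['im'],cv2.COLOR_RGB2HSV)
H,W=c['d'].shape;uu,vv=np.meshgrid(np.arange(W),np.arange(H))
P=bydepth(c,np.c_[uu.ravel(),vv.ravel()]).reshape(H,W,3)
s=(hsv[...,1]<40)&(hsv[...,2]>180)&(np.abs(P[...,2]-.103)<.005)&(np.abs(P@RX-.665)<.012)
rows=np.where(s.any(1))[0];print('rows',rows[0],rows[-1])
for v in rows[::10]:
    q=P[v][s[v]];print(v,np.where(s[v])[0][[0,-1]],q.mean(0)[2],(q@RX).mean(),(q@RY).mean())
print('ends RY',(P[rows[0]][s[rows[0]]]@RY).mean(),(P[rows[-1]][s[rows[-1]]]@RY).mean())
g=c['im'][...,0].astype(int);col=[g[v][s[v]].mean() for v in rows if s[v].any()]
print(np.round(col).astype(int))
t=cap('top');hs=cv2.cvtColor(t['im'],cv2.COLOR_RGB2HSV);uu,vv=np.meshgrid(np.arange(W),np.arange(H))
Pt=bydepth(t,np.c_[uu.ravel(),vv.ravel()]).reshape(H,W,3)
m=(hs[...,1]<45)&(hs[...,2]>95)&(Pt[...,2]>.01)&(Pt[...,2]<.1)&(np.abs(Pt@RX-.656)<.02)
for a,b in((-.03,.08),(.095,.2)):
    Q=Pt[m&(Pt@RY>a)&(Pt@RY<b)];n=np.linalg.svd(Q-Q.mean(0),full_matrices=False)[2][2];n*=-np.sign(n@RX)
    print(len(Q),Q.mean(0)@RX,Q.mean(0)[2],n,'lean',np.degrees(np.arcsin(n[2])),'az',np.degrees(np.arctan2(n[1],n[0])))
E
```

```text
rows 0 246
0 [248 258] 0.1033886453013452 0.6643932440687675 0.1462047015651786
10 [248 258] 0.10322362601059167 0.6643144424519248 0.13957713948141023
20 [248 258] 0.10347971066088148 0.6643145098088439 0.13280586625304777
30 [248 258] 0.10330347811631721 0.6642252094217695 0.1260753719363724
40 [248 258] 0.1034533940746631 0.6642088110281774 0.11922823070250753
50 [248 258] 0.10363910829374766 0.6641914876951037 0.11232437265413062
60 [249 258] 0.1034277967552764 0.6644690333766913 0.10539803718129748
70 [249 259] 0.10328715903314567 0.6647691484432658 0.0983897356577308
80 [249 259] 0.10318009638753253 0.6646999085677446 0.09130814072506173
90 [249 259] 0.10297615125198027 0.6646876099732839 0.08414476842913667
100 [249 259] 0.10246577312988835 0.6644724410893631 0.07688799192407686
110 [250 259] 0.10264393046643301 0.6648400414525142 0.06953832857172723
120 [250 259] 0.10278259653620872 0.6648226040237628 0.06210730825634214
130 [250 259] 0.10308078118106075 0.6648194579412923 0.0546027310904452
140 [250 259] 0.10315091501057332 0.6647859918867188 0.046987450321318416
150 [250 25
[... 1314 characters left out ...]
230 230 230 230 230 230 230 230 231 230 229 229
 229 229 229 229 229 229 229 229 229 230 229 229 229 230 229 230 229 229
 227 228 228 227 227 224 224 224 224 224 224 224 224 224 224 224 223 223
 224 223 223 227 227 228 228 228 228 228 228 228 228 228 228 228 228 228
 228 228 228 228 228 228 228 227 228 228 228 228 228 228 228 229 228 228
 228 228 228 229 228 229 228 227 227 227 229 231 231 231 231 231 231 231
 231 231 231 231 231 231 231 231 229 227 226 232 187]
1101 0.6510726592808522 0.057615373861009504 [-0.9656 -0.1315  0.2245] lean 12.975944467585261 az -172.24668692995783
960 0.6521517201446507 0.057098765889614676 [-0.9733 -0.1344  0.1862] lean 10.73357804351644 az -172.13844163295926
```

The seam reads closed, at RY≈0.0876 with a dip of under a pixel. The lean measures about 2° more than the twin's, so the foot may stand slightly out from the rails. I'll compare the profiles.

```bash
cat > prof.py <<'E'
from h import *
np.set_printoptions(precision=4,suppress=True)
t=cap('top');hs=cv2.cvtColor(t['im'],cv2.COLOR_RGB2HSV);H,W=t['d'].shape;uu,vv=np.meshgrid(np.arange(W),np.arange(H))
Pt=bydepth(t,np.c_[uu.ravel(),vv.ravel()]).reshape(H,W,3);x=Pt@RX;y=Pt@RY;z=Pt[...,2]
for z0 in np.arange(.015,.1,.012):
    L=[]
    for a,b in((-.035,0),(0,.04),(.04,.08),(.095,.14),(.14,.2)):
        m=(hs[...,1]<60)&(hs[...,2]>80)&(abs(z-z0)<.006)&(abs(x-.655)<.02)&(y>a)&(y<b)
        L+=[np.median((x-(z-z0)*.176)[m]) if m.sum()>5 else np.nan]
    print(round(z0,3),np.array(L))
E
python3 prof.py
```

```text
0.015 [0.6416 0.6412 0.6417 0.6444 0.644 ]
0.027 [0.6442 0.6437 0.6439 0.6464 0.6462]
0.039 [0.6466 0.6465 0.6467 0.6484 0.6484]
0.051 [0.6494 0.6492 0.6493 0.6507 0.6509]
0.063 [0.6519 0.6518 0.652  0.6528 0.6531]
0.075 [0.6548 0.6544 0.6549 0.6554 0.6554]
0.087 [0.6572 0.6575 0.6574 0.6575 0.6571]
0.099 [0.6608 0.6613 0.6611 0.6611 0.6601]
```

The foot stands a uniform 3 mm or so out from the rails. I'll push it home gently with closed, tilted fingertips at mid width.

```bash
python3 - <<'E'
from h import *
for p in(.6126*RX+.0225*RY+[0,0,.17],.6126*RX+.0225*RY+[0,0,.053]): gripcmd(p,-90,20)
E
```

```text
offset cm [ 1.25 -6.24  8.36] rot [-0.524  0.001 -0.006]
offset cm [ 1.26 -4.2  19.88] rot [-0.524  0.001 -0.006]
```

Emit:
step_arm --commands '[{"offset": [1.3,-6.2,0],"rot": [-0.2,0,0],"claw": 0.0},{"offset": [1.3,-6.2,2],"rot": [-0.3,0,0],"claw": 0.0},{"offset": [1.3,-6.2,8.3],"rot": [-0.524,0,-0.006],"claw": 0.0},{"offset": [1.3,-6.2,8.3],"rot": [-0.524,0,-0.006],"claw": 0.0},{"offset": [1.3,-6.2,8.3],"rot": [-0.524,0,-0.006],"claw": 0.0},{"offset": [1.3,-6.2,8.3],"rot": [-0.524,0,-0.006],"claw": 0.0},{"offset": [1.3,-6.2,8.3],"rot": [-0.524,0,-0.006],"claw": 0.0}]'

```text
clock: 16.55
ee_pos: [0.6052, 0.1069, 0.1721]
tool_rot: [2.792, 0.002, 1.708]
wrist_force: [-0.1, 0.2, 0.6]
finger_gap: 0.0
```

```bash
python3 - <<'E'
from h import *
o=get_obs();print(o['qpos'],o['ee_pos']@RX,o['ee_pos']@RY)
for p in(.6126*RX+.0225*RY+[0,0,.053],.625*RX+.0225*RY+[0,0,.053]): gripcmd(p,-90,20)
E
```

```text
[ 0.24479812  0.3314983  -0.65143712  2.04358796  0.54282886  0.54464774
 -0.63617049] 0.6141644089750162 0.02320643451228697
offset cm [-0.05 -4.23 11.13] rot [0.001 0.001 0.   ]
offset cm [-0.05 -3.07 11.56] rot [0.001 0.001 0.   ]
```

Emit:
step_arm --commands '[{"offset": [0,-1.4,3.7],"rot": [0,0,0],"claw": 0.0},{"offset": [0,-2.8,7.4],"rot": [0,0,0],"claw": 0.0},{"offset": [0,-4.2,11.1],"rot": [0,0,0],"claw": 0.0},{"offset": [0,-4.2,11.1],"rot": [0,0,0],"claw": 0.0},{"offset": [0,-4.2,11.1],"rot": [0,0,0],"claw": 0.0},{"offset": [0,-3.6,11.3],"rot": [0,0,0],"claw": 0.0},{"offset": [0,-3.2,11.5],"rot": [0,0,0],"claw": 0.0},{"offset": [0,-3.2,11.5],"rot": [0,0,0],"claw": 0.0}]'

```text
clock: 17.35
ee_pos: [0.6161, 0.1077, 0.0543]
tool_rot: [2.788, 0.001, 1.707]
wrist_force: [0.7, -0.2, -0.5]
finger_gap: -0.0003
```

```bash
python3 prof.py; python3 - <<'E'
from h import *
o=get_obs();print(o['ee_pos']@RX,o['wrist_force'])
E
```

```text
0.015 [  nan   nan   nan   nan 0.644]
0.027 [   nan    nan    nan 0.6462 0.6463]
0.039 [   nan    nan    nan 0.6486 0.6485]
0.051 [   nan    nan    nan 0.651  0.6509]
0.063 [   nan    nan    nan 0.6527 0.6534]
0.075 [  nan   nan   nan 0.655 0.655]
0.087 [   nan    nan    nan 0.6576 0.6573]
0.099 [0.6637    nan    nan 0.6611 0.6601]
0.6242819115451056 [-0.63990056 -0.19367321 -0.65946116]
```

Emit:
step_arm --commands '[{"offset": [0,0.15,0.05],"rot": [0,0,0],"claw": 0.0},{"offset": [0,0.3,0.1],"rot": [0,0,0],"claw": 0.0},{"offset": [0,0.4,0.14],"rot": [0,0,0],"claw": 0.0},{"offset": [0,0.4,0.14],"rot": [0,0,0],"claw": 0.0}]'

```text
clock: 17.8
ee_pos: [0.6186, 0.1086, 0.0527]
tool_rot: [2.791, 0.001, 1.708]
wrist_force: [0.4, 1.5, -0.4]
finger_gap: 0.0001
```

Emit:
step_arm --commands '[{"offset": [0,0.1,0.03],"rot": [0,0,0],"claw": 0.0},{"offset": [0,0.2,0.07],"rot": [0,0,0],"claw": 0.0},{"offset": [0,0.2,0.07],"rot": [0,0,0],"claw": 0.0}]'

```text
clock: 18.1
ee_pos: [0.6207, 0.1089, 0.0527]
tool_rot: [2.791, 0.001, 1.708]
wrist_force: [0.2, 0.8, -0.4]
finger_gap: 0.0003
```

Emit:
step_arm --commands '[{"offset": [0,0.1,0.03],"rot": [0,0,0],"claw": 0.0},{"offset": [0,0.2,0.07],"rot": [0,0,0],"claw": 0.0},{"offset": [0,0.2,0.07],"rot": [0,0,0],"claw": 0.0}]'

```text
clock: 18.4
ee_pos: [0.6228, 0.1091, 0.0528]
tool_rot: [2.791, 0.001, 1.708]
wrist_force: [-0.7, -0.0, 0.6]
finger_gap: -0.0
```

Emit:
step_arm --commands '[{"offset": [0,0.1,0.03],"rot": [0,0,0],"claw": 0.0},{"offset": [0,0.2,0.07],"rot": [0,0,0],"claw": 0.0},{"offset": [0,0.2,0.07],"rot": [0,0,0],"claw": 0.0}]'

```text
clock: 18.7
ee_pos: [0.6248, 0.1094, 0.0528]
tool_rot: [2.791, 0.001, 1.708]
wrist_force: [-0.4, -0.4, 1.6]
finger_gap: -0.0001
```

Emit:
step_arm --commands '[{"offset": [0,0.1,0.03],"rot": [0,0,0],"claw": 0.0},{"offset": [0,0.2,0.07],"rot": [0,0,0],"claw": 0.0},{"offset": [0,0.2,0.07],"rot": [0,0,0],"claw": 0.0}]'

```text
clock: 19.0
ee_pos: [0.6256, 0.1095, 0.0525]
tool_rot: [2.793, 0.002, 1.708]
wrist_force: [-13.9, -1.5, 10.7]
finger_gap: 0.0001
```

```bash
python3 - <<'E'
from h import *
np.set_printoptions(precision=4,suppress=True)
o=get_obs();print(o['ee_pos']@RX,o['ee_pos']@RY,o['wrist_force'],o['wrist_torque'])
c=cap('wrist');H,W=c['d'].shape;uu,vv=np.meshgrid(np.arange(W),np.arange(H))
P=bydepth(c,np.c_[uu.ravel(),vv.ravel()]).reshape(H,W,3);x=P@RX;y=P@RY;z=P[...,2]
im=c['im'].astype(int);b=(im.min(2)>100)&(im.max(2)-im.min(2)<25)
for z0 in(.02,.03,.06,.07,.08,.09): 
    m=(abs(z-z0)<.004)&b&(abs(x-.65)<.02);print(z0,m.sum(),np.median((x-(z-z0)*.176)[m]) if m.any() else 0)
# the fingertip: dark points
R=Ro.from_euler('xyz',o['tool_rot']).as_matrix();T=(P-o['ee_pos'])@R*1000
m=(abs(T[...,0])<15)&(abs(T[...,1])<30)&(T[...,2]>-10)&(T[...,2]<20);q=T[m];print(len(q));
for a in(-5,0,5,10,15): k=q[abs(q[:,2]-a)<2.5]; print(a,len(k),k[:,1].min() if len(k) else '',k[:,1].max() if len(k) else '')
save(c,'push.png')
E
```

```text
0.6346965606567844 0.02304743056292379 [-13.8646  -1.4751  10.7216] [-0.2923  2.2368  0.0364]
0.02 1708 0.6436566310090092
0.03 2486 0.6456989795110566
0.06 4299 0.6518361609530398
0.07 5026 0.6538296998157883
0.08 6433 0.655903671569275
0.09 4474 0.6578475355857833
3169
-5 876 -13.100157637791634 23.46573202897774
0 737 -12.957867511650777 20.581700994517995
5 540 -13.04395016945956 17.138386007233652
10 339 -11.624908110970557 13.484360732884785
15 180 -5.745218855384377 10.683281140847425
```

Emit:
step_arm --commands '[{"offset": [0,-0.6,-0.2],"rot": [0,0,0],"claw": 0.0},{"offset": [0,-1.5,-0.5],"rot": [0,0,0],"claw": 0.0},{"offset": [0,-1.5,-0.5],"rot": [0,0,0],"claw": 0.0},{"offset": [0,-1.5,-5],"rot": [0,0,0],"claw": 0.0},{"offset": [0,-1.5,-10],"rot": [0,0,0],"claw": 0.0},{"offset": [0,-1.5,-14],"rot": [0,0,0],"claw": 0.0},{"offset": [0,-1.5,-14],"rot": [0,0,0],"claw": 0.0},{"offset": [0,-1.5,-14],"rot": [0,0,0],"claw": 0.0}]'

```text
clock: 19.85
ee_pos: [0.5657, 0.1007, 0.1803]
tool_rot: [2.788, 0.002, 1.707]
wrist_force: [0.3, 0.7, -0.7]
finger_gap: -0.0001
```

```bash
python3 prof.py; python3 - <<'E'
from h import *
np.set_printoptions(precision=4,suppress=True)
o=get_obs();print(o['ee_pos']@RX,o['ee_pos'])
c=cap('wrist');H,W=c['d'].shape;uu,vv=np.meshgrid(np.arange(W),np.arange(H))
P=bydepth(c,np.c_[uu.ravel(),vv.ravel()]).reshape(H,W,3);x=P@RX;y=P@RY;z=P[...,2]
im=c['im'].astype(int);b=(im.min(2)>70)&(im.max(2)-im.min(2)<25)
for z0 in(.02,.03,.04,.06,.07,.08,.09):
    L=[]
    for a,e in((-.03,.0),(0,.04),(.04,.08),(.095,.12),(.12,.16)):
        m=(abs(z-z0)<.004)&b&(abs(x-.65)<.02)&(y>a)&(y<e);L+=[np.median((x-(z-z0)*.176)[m]) if m.sum()>5 else np.nan]
    print(z0,np.array(L))
E
```

```text
0.015 [nan nan nan nan nan]
0.027 [nan nan nan nan nan]
0.039 [nan nan nan nan nan]
0.051 [nan nan nan nan nan]
0.063 [   nan    nan    nan    nan 0.6533]
0.075 [   nan    nan    nan    nan 0.6551]
0.087 [   nan    nan    nan    nan 0.6575]
0.099 [0.6636    nan    nan 0.6642 0.6598]
0.5738358370638894 [0.5654 0.1008 0.1791]
0.02 [0.6434 0.6432 0.6433 0.6457 0.6455]
0.03 [0.6456 0.6454 0.6454 0.6473 0.6471]
0.04 [0.6475 0.6475 0.6474 0.6492 0.6487]
0.06 [0.6518 0.6518 0.6517 0.6523 0.6523]
0.07 [0.654  0.6538 0.6539 0.6541 0.6542]
0.08 [0.6563 0.6559 0.6562 0.6563 0.656 ]
0.09 [0.6583 0.6581 0.6582 0.658  0.6578]
```

The force appeared suddenly and the foot still reads about 2 mm out. The fingers' knuckles probably touched high up, because they taper in this orientation. I'll use the flat-sided orientation from the tipping, with the tip at z≈0.025.

```bash
python3 - <<'E'
from h import *
tipcmd(.625*RX+.0225*RY+[0,0,.15],20)
E
```

```text
offset cm [-0.03  2.75  2.73] rot [0.002 0.    1.571]
```

Emit:
step_arm --commands '[{"offset": [0,2.7,0],"rot": [0,0,1.571],"claw": 0.5},{"offset": [0,2.7,0],"rot": [0,0,1.571],"claw": 0.5},{"offset": [0,2.7,0],"rot": [0,0,1.571],"claw": 0.5},{"offset": [0,2.7,0],"rot": [0,0,1.571],"claw": 0.5},{"offset": [0,2.7,0],"rot": [0,0,1.571],"claw": 0.5},{"offset": [0,2.7,0],"rot": [0,0,1.571],"claw": 0.5},{"offset": [0,2.7,0],"rot": [0,0,1.571],"claw": 0.5},{"offset": [0,2.7,0],"rot": [0,0,1.571],"claw": 0.5}]'

```text
clock: 20.75
ee_pos: [0.59, 0.1051, 0.1867]
tool_rot: [3.012, -0.324, 0.524]
wrist_force: [0.4, 0.2, -0.4]
finger_gap: 0.0428
```

```bash
python3 - <<'E'
from h import *
print(get_obs()['qpos']);tipcmd(.625*RX+.0225*RY+[0,0,.15],20)
E
```

```text
[ 0.07979746  0.25362152 -0.45169047  2.07127813  0.36448128  0.52506615
 -1.69609761]
offset cm [0.07 0.13 2.65] rot [0.001 0.001 0.366]
```

Emit:
step_arm --commands '[{"offset": [0,0,2],"rot": [0,0,0.366],"claw": 0.5},{"offset": [0,0,2],"rot": [0,0,0.366],"claw": 0.5},{"offset": [0,0,2],"rot": [0,0,0.366],"claw": 0.5},{"offset": [0,0,2],"rot": [0,0,0.366],"claw": 0.5}]'

```text
clock: 21.15
ee_pos: [0.5967, 0.1062, 0.168]
tool_rot: [3.139, -0.348, 0.143]
wrist_force: [0.1, 0.4, 0.5]
finger_gap: 0.0424
```

```bash
python3 - <<'E'
from h import *
print(get_obs()['qpos'])
for q in((.625,.08),(.630,.027),(.640,.027)): tipcmd(q[0]*RX+.0225*RY+[0,0,q[1]],20)
E
```

```text
[-0.00638202  0.28095026 -0.35588015  2.07731768  0.36054204  0.48203485
 -2.05526821]
offset cm [-2.28  0.1   7.23] rot [0.001 0.001 0.005]
offset cm [-3.62  0.09 12.38] rot [0.001 0.001 0.005]
offset cm [-2.68  0.09 12.72] rot [0.001 0.001 0.005]
```

Emit:
step_arm --commands '[{"offset": [-2.3,0.1,4],"rot": [0,0,0],"claw": 0.5},{"offset": [-2.3,0.1,7.2],"rot": [0,0,0],"claw": 0.5},{"offset": [-3.6,0.1,10],"rot": [0,0,0],"claw": 0.5},{"offset": [-3.6,0.1,12.4],"rot": [0,0,0],"claw": 0.5},{"offset": [-3.6,0.1,12.4],"rot": [0,0,0],"claw": 0.5},{"offset": [-3.2,0.1,12.5],"rot": [0,0,0],"claw": 0.5},{"offset": [-2.7,0.1,12.7],"rot": [0,0,0],"claw": 0.5},{"offset": [-2.7,0.1,12.7],"rot": [0,0,0],"claw": 0.5}]'

```text
clock: 21.95
ee_pos: [0.617, 0.1071, 0.0426]
tool_rot: [3.139, -0.353, 0.142]
wrist_force: [-1.2, -0.1, -0.0]
finger_gap: 0.0429
```

```bash
cat > pr2.py <<'E'
from h import *
np.set_printoptions(precision=4,suppress=True)
o=get_obs();print(o['ee_pos']@RX,o['ee_pos'],o['wrist_force'])
c=cap('wrist');H,W=c['d'].shape;uu,vv=np.meshgrid(np.arange(W),np.arange(H))
P=bydepth(c,np.c_[uu.ravel(),vv.ravel()]).reshape(H,W,3);x=P@RX;y=P@RY;z=P[...,2]
im=c['im'].astype(int);b=(im.min(2)>70)&(im.max(2)-im.min(2)<25)
for z0 in(.02,.04,.06,.08,.09):
    L=[]
    for a,e in((-.04,.0),(0,.04),(.04,.08),(.095,.12),(.12,.16)):
        m=(abs(z-z0)<.004)&b&(abs(x-.65)<.02)&(y>a)&(y<e);L+=[np.median((x-(z-z0)*.176)[m]) if m.sum()>5 else np.nan]
    print(z0,np.array(L))
save(c,'q%d.png'%(o['clock']*100))
E
python3 pr2.py
```

```text
0.6257929036076396 [0.617  0.1071 0.0426] [-1.1695 -0.0647 -0.0252]
0.02 [0.6434 0.643  0.6433 0.6453 0.6452]
0.04 [0.6475 0.6473 0.6473 0.6489 0.6487]
0.06 [0.6517 0.6515 0.6515 0.6525    nan]
0.08 [0.6559 0.6557 0.6558 0.656     nan]
0.09 [0.658  0.6579 0.6578 0.6578    nan]
```

Emit:
step_arm --commands '[{"offset": [0.15,0,0.05],"rot": [0,0,0],"claw": 0.5},{"offset": [0.25,0,0.09],"rot": [0,0,0],"claw": 0.5},{"offset": [0.35,0,0.13],"rot": [0,0,0],"claw": 0.5},{"offset": [0.35,0,0.13],"rot": [0,0,0],"claw": 0.5}]'

```text
clock: 22.4
ee_pos: [0.6193, 0.1075, 0.0412]
tool_rot: [3.139, -0.351, 0.143]
wrist_force: [-0.0, -0.2, 0.1]
finger_gap: 0.0427
```

Emit:
step_arm --commands '[{"offset": [0.1,0,0.035],"rot": [0,0,0],"claw": 0.5},{"offset": [0.15,0,0.05],"rot": [0,0,0],"claw": 0.5},{"offset": [0.15,0,0.05],"rot": [0,0,0],"claw": 0.5}]'

```text
clock: 22.7
ee_pos: [0.6208, 0.1078, 0.0411]
tool_rot: [3.139, -0.351, 0.143]
wrist_force: [-0.1, 0.2, -0.5]
finger_gap: 0.0427
```

```bash
python3 pr2.py
```

```text
0.6296695510752647 [0.6208 0.1078 0.0411] [-0.1271  0.1586 -0.4737]
0.02 [0.6435 0.643  0.6433 0.6451 0.6453]
0.04 [0.6475 0.6472 0.6473 0.6488 0.6489]
0.06 [0.6517 0.6515 0.6515 0.6524    nan]
0.08 [0.6561 0.6557 0.6559 0.6561    nan]
0.09 [0.658  0.6578 0.6578 0.6579    nan]
```

Emit:
step_arm --commands '[{"offset": [0.1,0,0.035],"rot": [0,0,0],"claw": 0.5},{"offset": [0.2,0,0.07],"rot": [0,0,0],"claw": 0.5},{"offset": [0.2,0,0.07],"rot": [0,0,0],"claw": 0.5}]'

```text
clock: 23.05
ee_pos: [0.6226, 0.1079, 0.041]
tool_rot: [3.138, -0.35, 0.143]
wrist_force: [-2.0, 0.5, 2.2]
finger_gap: 0.0428
```

Emit:
step_arm --commands '[{"offset": [0.1,0,0.035],"rot": [0,0,0],"claw": 0.5},{"offset": [0.15,0,0.05],"rot": [0,0,0],"claw": 0.5},{"offset": [0.15,0,0.05],"rot": [0,0,0],"claw": 0.5}]'

```text
clock: 23.35
ee_pos: [0.6239, 0.1081, 0.041]
tool_rot: [3.138, -0.35, 0.143]
wrist_force: [-5.8, -0.8, 1.6]
finger_gap: 0.0428
```

```bash
python3 pr2.py
```

```text
0.6328321680731505 [0.6239 0.1081 0.041 ] [-5.8304 -0.762   1.5701]
0.02 [0.6452 0.6447 0.6451 0.6454 0.6451]
0.04 [0.6488 0.6485 0.6486 0.6488 0.6488]
0.06 [0.6525 0.6522 0.6523 0.6524    nan]
0.08 [0.6563 0.656  0.6562 0.6559    nan]
0.09 [0.6581 0.6579 0.6579    nan    nan]
```

The foot is now flush with the twin, with profiles within 0.5 mm. I'll back off, lift clear and check the seam.

Emit:
step_arm --commands '[{"offset": [-0.5,0,-0.18],"rot": [0,0,0],"claw": 0.5},{"offset": [-1.0,0,-0.35],"rot": [0,0,0],"claw": 0.5},{"offset": [-1.0,0,-0.35],"rot": [0,0,0],"claw": 0.5},{"offset": [-1.0,0,-5],"rot": [0,0,0],"claw": 0.5},{"offset": [-1.0,0,-10],"rot": [0,0,0],"claw": 0.5},{"offset": [-1.0,0,-14],"rot": [0,0,0],"claw": 0.5},{"offset": [-1.0,0,-14],"rot": [0,0,0],"claw": 0.5},{"offset": [-1.0,0,-14],"rot": [0,0,0],"claw": 0.5}]'

```text
clock: 24.2
ee_pos: [0.5679, 0.1, 0.1705]
tool_rot: [3.138, -0.354, 0.142]
wrist_force: [-1.7, -0.0, 0.2]
finger_gap: 0.0431
```

```bash
python3 pr2.py; python3 - <<'E'
from h import *
np.set_printoptions(precision=4,suppress=True)
c=cap('wrist');H,W=c['d'].shape;uu,vv=np.meshgrid(np.arange(W),np.arange(H))
P=bydepth(c,np.c_[uu.ravel(),vv.ravel()]).reshape(H,W,3);x=P@RX;y=P@RY;z=P[...,2]
for z0 in(.02,.04,.06,.08,.095): # brightness & x across the seam
    m=(abs(z-z0)<.006)&(abs(x-.65)<.02)
    L=[]
    for a in np.arange(.080,.096,.001):
        k=m&(y>=a)&(y<a+.001); L+=[c['im'][...,0][k].min() if k.any() else -1]
    print(z0,L)
m=(abs(z-.1035)<.003)&(abs(x-.663)<.008)
for a in np.arange(-.06,.16,.02): k=m&(y>a)&(y<a+.02);print(round(a,2),k.sum(),z[k].mean() if k.any() else 0,end='; ')
E
```

```text
0.5762509830931012 [0.5679 0.1    0.1705] [-1.7256 -0.0416  0.2246]
0.02 [0.6449 0.6448 0.6448 0.6454 0.6453]
0.04 [0.6488 0.6486 0.6485 0.6489 0.649 ]
0.06 [0.6524 0.6523 0.6523 0.6526 0.6525]
0.08 [0.6564 0.6561 0.6562 0.6566 0.6559]
0.09 [0.6582 0.658  0.658  0.6578 0.6579]
0.02 [np.uint8(127), np.uint8(146), np.uint8(143), np.uint8(138), np.uint8(134), np.uint8(134), np.uint8(141), np.uint8(146), np.uint8(141), np.uint8(142), np.uint8(138), np.uint8(135), np.uint8(134), np.uint8(138), np.uint8(138), np.uint8(137)]
0.04 [np.uint8(134), np.uint8(137), np.uint8(136), np.uint8(134), np.uint8(130), np.uint8(131), np.uint8(136), np.uint8(139), np.uint8(142), np.uint8(141), np.uint8(144), np.uint8(142), np.uint8(141), np.uint8(143), np.uint8(146), np.uint8(144)]
0.06 [np.uint8(131), np.uint8(134), np.uint8(131), np.uint8(132), np.uint8(127), np.uint8(129), np.uint8(137), np.uint8(141), np.uint8(144), np.uint8(146), np.uint8(144), np.uint8(146), np.uint8(145), np.uint8(145), np.uint8(146), np.uint8(146)]
0.08 [np.uint8(131), np.uint8(133), np.uint8(129), np.uint8(130), np.uint8(129), np.uint8(128), np.uint8(134), np.uint8(136), np.uint8(139), np.uint8(139), np.uint8(137), np.uint8(134), np.uint8(134), np.uint8(135), np.uint8(136), np.uint8(130)]
0.095 [np.uint8(113), np.uint8(131), np.uint8(133), np.uint8(126), np.uint8(131), np.uint8(129), np.uint8(135), np.uint8(137), np.uint8(123), np.uint8(143), np.uint8(144), np.uint8(139), np.uint8(142), np.uint8(144), np.uint8(145), np.uint8(140)]
-0.06 42 0.10294229293695749; -0.04 458 0.1031324484155228; -0.02 467 0.10307927423031271; 0.0 463 0.10305696376674023; 0.02 462 0.10312343341782611; 0.04 461 0.10314187487251562; 0.06 445 0.10327543111169368; 0.08 431 0.10324389504913276; 0.1 437 0.10333418696481879; 0.12 405 0.10342383141704; 0.14 409 0.10333242662505723;
```

No dark seam shows at any height, the top edge is level, and the faces are coplanar. Handing in.

```bash
python3 -c "
from plant import r,get_obs
print(get_obs()['clock'],get_obs()['wrist_force']);print(r.sign_off())"
```

```text
24.3 [-0.52070262 -0.27937226 -0.23407181]
the job is handed in; nothing more can be done
None
```

The fallen plate now leans on the rack's rails, closed up edge to edge with the matching plate. I handed the job in at 24.3 s with the gripper clear of everything.

I tipped the plate up with the fingers under its near edge, gripped its top edge lightly and slid it about 87 mm until it met the twin with about 10 N. A height check after 20 mm of the slide and another on the way showed the top edge level, and the plate was pressed lightly down throughout. I did not watch the lower edge itself.

**Last checks**
- **Face:** it lies flush with the twin to about 0.5 mm at all heights.
- **Top edge:** level at z ≈ 0.103 m.
- **Seam:** no dark gap at any height from 20 to 95 mm.
- **Other plates:** the twin's edge still measured in its original place. The red plate looked unmoved before the last foot pushes, but I did not measure it again.

**What went wrong on the way**
- After release, the plate's foot stood 2–3 mm out from the rails.
- My first push to seat it touched too high and reached about 17 N without moving the foot. A second, lower push of about 6 N seated it.
- The first turn of the gripper ran joint 7 up to its range limit, so I turned it the other way.

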